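Change over the board-basket drying rack

ROBOT

A 6-joint arm with a two-finger parallel gripper is mounted at the origin on the work surface. World frame = base frame: x ahead of the robot, y to its left, z up, the work surface at z = 0. Lengths are in m, angles in degrees, forces in N, time in s.
With the tool pointing down it reaches from about 0.4 to 0.825 m from the base axis. Payload 7 kg.
Tool frame: the origin (TCP) lies at the very end of the fingers, on their centre line; the grasp point (between the pads) lies 19 mm behind it; z points along the fingers, y is the direction in which the jaws open and shut (so a half turn about z gives the same grasp; the last joint's range is limited). The gripper opens to 88 mm and grips with 3 to 60 N. Pads are 19 mm wide; open, the fingers measure 130 mm over their backs; the gripper's body (78 mm by 193 mm) begins 47 mm behind the grasp point.
Start: joints at [93.856, 20.546, 0.682, 0, -70.136, -16.507], TCP at [0.148, 0.659, 0.227] pointing down, gripper open.
Joint ranges: [-176.03, 176.03], [-82.01, 121.73], [-58.28, 71.71], [-173.87, 95.51], [-174.79, -0.11], [-173.66, 173.66]. Speed limits (degrees/s): [136.94, 136.94, 172.46, 180, 180, 180].

INTERFACE

Orientations are given as [roll, pitch, yaw] about the fixed x, y, z axes, in that order (R = Rz(yaw) Ry(pitch) Rx(roll)).
In Python, from plant import telemetry, optics, ctrl gives the robot as it stands.
- The arm moves only by the tool servo_tool, never from a script. Its argument "rows" is a list of rows, each a list of 3 entries, a list of its own where there are three numbers: the shift along the tool's x, y, z in m, then the turn, a rotation vector about the tool's x, y, z in units of 6 degrees (1.0 is 6 degrees), then the closure, from 0 (fully open) to 1 (shut). A call has 1 to 20 rows; each row shifts and turns the commanded pose from where the row before left it, along the tool's axes as they then stand; what a row does not reach is not made up. A row lasts 1/12 s, in which the tool goes at most 41.7 mm and 7.16 degrees, less where a joint would pass 70% of its speed; a pose out of reach is approached as far as the arm can. A call is refused whole if a number of a shift passes 0.0417 or a number of a turn 1, either way. A call with a gripper value outside its range is refused whole. The fingers move at their own pace and stop on an object; the grip force is fixed at half the most. Time passes only in rows, so rows that do not move let the fingers close. It gives the time, the measured TCP pose, the force and the opening at its end, in the units of the state.
- telemetry.get_obs(): the state, without advancing time (a new reading comes with each control period).
- optics.snapshot(name): name is "side" or "top"; returns the picture (420x560x3 uint8, red, green, blue); there is no depth.
- optics.camera_info(name): a dict with "mtx" (3x3 intrinsics, pixels), "rvec" (rotation vector, rad) and "tvec" (3), from world to camera coordinates, as OpenCV has them. Camera axes: x right, y down, z forward; pixel columns grow to the right and rows downward; lengths in m; the calibration is good to about 2 mm. A picture is of the moment at which its call begins. camera_info takes no time and is no camera call.
- ctrl.close_job(): hands the job in, once; it reports no verdict.
The state is a dict: "clock": time; "joint_pos": joint angles; "qvel": joint speeds; "tau": joint torques, N m; "tool_pos": TCP position; "orientation": TCP orientation; "force": force on the tool from outside, world axes, zero at the start; "moment": the same for the moment, N m; "opening": finger opening in m.
Only numpy, scipy, OpenCV 4.12 (cv2) and the standard library are available. Lean on these libraries where they do the work, as an engineer would, in place of code of your own. Each camera call takes 0.05 s, during which the arm holds its last target.

TASK

Change over the drying rack: first pull the blower's throttle lever fully shut, towards the robot. With it shut, take the dry baskets that hang on the rack down and stand them upright inside the black tray, then hang every washed basket from the mat by its bail, seated on a rack hook of its own. When all hang still, set the throttle to half (lever upright, at the middle mark); leave the other things on the bench alone.

Things in the scene. Friction and masses are not known exactly. Their poses are not given: they have to be found in the camera images.
- wet0: washed basket, standing on the blue mat in front of the rack at the start, may be absent; open slotted metal basket 64 (x) x 90 (y) x 45 mm, 0.18 kg, with a stiff upright bail: 8 mm legs at y = +-43 mm and a straight round bar 10 mm thick along its y, centre 130 mm above the underside (80 mm clear between rim and bar). Origin: centre of the underside, z up. Alike after half a turn
- wet1: another washed basket, made like wet0, may be absent
- wet2: another washed basket, made like wet0, may be absent
- wet3: another washed basket, made like wet0, may be absent
- dry0: dry basket, made like wet0, hanging on the rack at the start, may be absent (then nothing hangs on that hook)
- dry1: dry basket, made like wet0, hanging on the rack at the start, may be absent (then nothing hangs on that hook)
- rack: fixed drying rack, 520 mm long along its y, 20 mm high base from x = 0 to 110 mm, two posts and a 12 mm rail at x = 75 mm, centre 217 mm high, carrying four hooks that point to -x. Origin: on the table, under the hooks' seats. Nothing stands higher than 224 mm
- hook0 (a point): seat of hook 0 (0 to 3 towards the rack's +y, 125 mm apart): where the middle of a hung bar rests, 200 mm high; axes as the rack. A hook is two 7 mm prongs at y = +-27 mm, 47 mm clear between; lowest point 186 mm high; upturned tips 25 mm before the seat (-x), 221 mm high: a bail comes in from -x, its bar 230 to 265 mm high, then is lowered
- hook1 (a point): seat of hook 1 (0 to 3 towards the rack's +y, 125 mm apart): where the middle of a hung bar rests, 200 mm high; axes as the rack. A hook is two 7 mm prongs at y = +-27 mm, 47 mm clear between; lowest point 186 mm high; upturned tips 25 mm before the seat (-x), 221 mm high: a bail comes in from -x, its bar 230 to 265 mm high, then is lowered
- hook2 (a point): seat of hook 2 (0 to 3 towards the rack's +y, 125 mm apart): where the middle of a hung bar rests, 200 mm high; axes as the rack. A hook is two 7 mm prongs at y = +-27 mm, 47 mm clear between; lowest point 186 mm high; upturned tips 25 mm before the seat (-x), 221 mm high: a bail comes in from -x, its bar 230 to 265 mm high, then is lowered
- hook3 (a point): seat of hook 3 (0 to 3 towards the rack's +y, 125 mm apart): where the middle of a hung bar rests, 200 mm high; axes as the rack. A hook is two 7 mm prongs at y = +-27 mm, 47 mm clear between; lowest point 186 mm high; upturned tips 25 mm before the seat (-x), 221 mm high: a bail comes in from -x, its bar 230 to 265 mm high, then is lowered
- tray: fixed shallow black tray to the left, 270 (x) x 160 (y) x 16 mm outside, walls and floor 4 mm. Origin: centre of the underside, on the table
- blower: fixed grey blower box to the right, 220 (x) x 130 (y) x 100 mm, with a throttle lever on top in a quadrant with five white marks. Origin: centre of the underside
- throttle_hinge (a point): lever's pivot, on the blower's top, axes as the blower; the lever swings about its y axis, in its x-z plane
- throttle_knob (a point): centre of the lever's black ball knob, 28 mm in diameter, 110 mm from the pivot
- throttle (a joint): angle of the lever, rad: 0 = shut, leaning 40 degrees to the blower's -x (towards the robot), at its stop and the first mark; 0.7 = half, upright at the middle mark; 1.4 = full, leaning to +x. It stays where it is left
- spool: grey solder spool 60 mm across, 50 mm high; bystander, leave alone
- tape: roll of amber tape 80 mm across, 22 mm high; bystander, leave alone
- flux: white jar 50 mm across, 80 mm high; bystander, leave alone
- driver: screwdriver lying between mat baskets and rack; bystander, leave alone
- brush: brush lying between mat baskets and rack; bystander, leave alone
- boards: pile of circuit boards 100 x 130 x 50 mm; bystander, leave alone
Not all that is in view belongs to the job. What is shaped like the wet1 but orange is not meant.

How it is judged:
By the outcome, as a careful person would: the job done as asked, in the order asked, and still so for the second after the job is handed in, with the robot touching nothing.
Of wet0, wet1, wet2, wet3 only 3 to 4 are there at a start; the rules pass over those that are not, and their reading is None.
Of dry0, dry1 only 1 to 2 are there at a start; the rules pass over those that are not, and their reading is None.
At some moment in a run one of wet0, wet1, wet2, wet3 may be knocked a few centimetres aside while the robot is not near it.
It also fails if it takes over 210 s, if anything falls off the work surface, if the arm or the gripper's body presses on something with over 40 N, if the wrist force passes 120 N, or if a joint passes its speed limit or range.

## Working session

There is one attempt and no reset: what is moved stays moved. The work goes in short steps, Python scripts to look and compute and a tool call to move; the robot and the scene stay as the last step left them, time stands still between calls to the robot, and variables do not carry over. Pictures are saved under pics/ and viewed, and the job is handed in when it is done.

Besides the shell and the picture viewer there is one more tool, called after ">>>" by a JSON object that holds its "fn" and its "kwargs", one argument or row to a line. servo_tool: Moves the arm, as the interface text tells. Its arguments: {"type":"object","properties":{"rows":{"type":"array"}},"required":["rows"]}

```bash
mkdir -p pics; ls; python3 - <<'E'
from plant import telemetry, optics, ctrl
import cv2
print(telemetry.get_obs())
for n in("side","top"):
    im=optics.snapshot(n); cv2.imwrite(f"pics/{n}0.png",cv2.resize(im[:,:,::-1],(784,588),interpolation=cv2.INTER_CUBIC)); cv2.imwrite(f"raw_{n}0.png",im[:,:,::-1]); print(optics.camera_info(n))
E
```

```text
pics
{'clock': 0.0, 'joint_pos': array([ 9.38554932e+01,  2.05924795e+01,  6.33356307e-01, -2.12623356e-02,
       -7.01366684e+01, -1.65076301e+01]), 'qvel': array([-0.05949758,  0.02156057,  0.04792218, -0.02550181, -0.10505809,
        0.02635111]), 'tau': array([ 5.78264280e-04, -5.82713163e+01,  2.93064398e+01,  6.99761868e+00,
        7.04852573e-03, -1.61838111e-04]), 'tool_pos': array([0.1477505 , 0.65811643, 0.22560415]), 'orientation': array([ 1.79902477e+02, -8.05737365e-03, -1.26593712e+01]), 'force': array([ 0.78741975, -0.98364661,  0.09809978]), 'moment': array([ 0.05402778,  0.00348702, -0.05949636]), 'opening': 0.08753376656645732}
{'mtx': array([[405.27057177,   0.        , 276.23859526],
       [  0.        , 405.27057177, 210.78618442],
       [  0.        ,   0.        ,   1.        ]]), 'rvec': array([ 2.1393793 , -0.51779606,  0.25702468]), 'tvec': array([-0.43170086,  0.21693195,  0.99336512])}
{'mtx': array([[468.81743709,   0.        , 278.80749799],
       [  0.        , 468.81743709, 208.83395332],
       [  0.        ,   0.        ,   1.        ]]), 'rvec': array([ 2.17522475, -2.11751757,  0.18998266]), 'tvec': array([-0.05825172,  0.50274577,  1.39873858])}
```

View pics/side0.png

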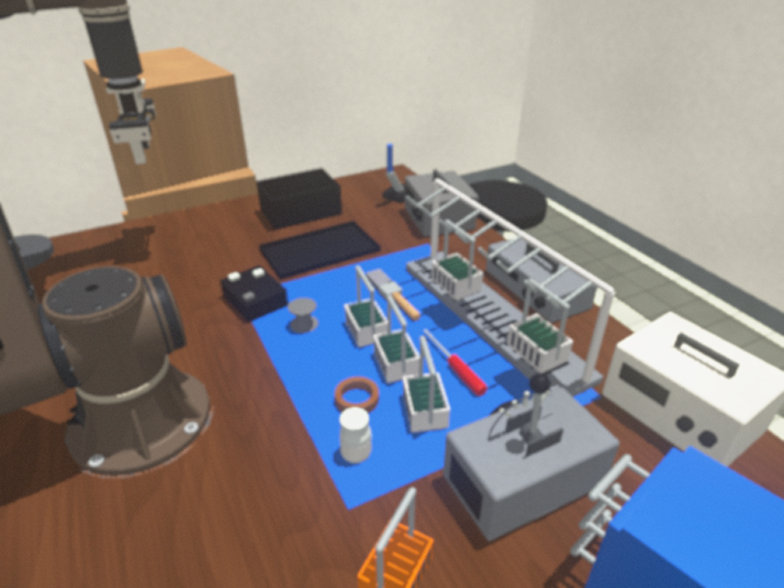

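View pics/top0.png

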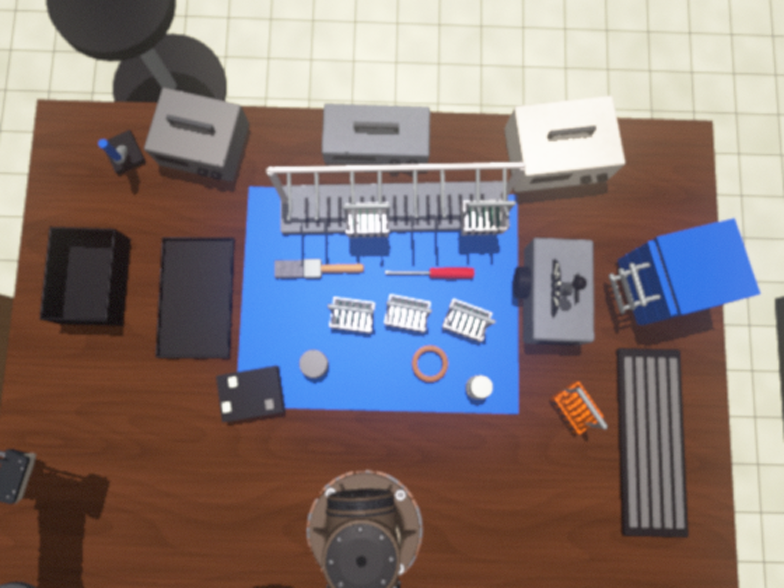

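The overview shows three wet baskets on the mat at top (352,315), (407,312), (467,320), and two dry ones hanging at (367,218) and (485,215). The orange decoy is at (578,408), the tray at (197,297) and the blower at (560,290). Next I'll take enlarged crops.

```bash
cat > h.py <<'E'
import numpy as np, cv2
from plant import telemetry, optics, ctrl
def cam(n):
    c=optics.camera_info(n); R=cv2.Rodrigues(c["rvec"])[0]; return c["mtx"],R,np.asarray(c["tvec"]).ravel()
def ray(n,u,v):
    K,R,t=cam(n); d=R.T@np.linalg.inv(K)@np.array([u,v,1.]); return -R.T@t,d/np.linalg.norm(d)
def onz(n,u,v,z):
    o,d=ray(n,u,v); return o+d*(z-o[2])/d[2]
def proj(n,p):
    K,R,t=cam(n); q=K@(R@np.asarray(p,float)+t); return q[:2]/q[2]
def tri(a,b):
    o1,d1=ray("top",*a);o2,d2=ray("side",*b)
    A=np.stack([d1,-d2],1); s=np.linalg.lstsq(A,o2-o1,rcond=None)[0]
    p=o1+d1*s[0];q=o2+d2*s[1]; return (p+q)/2,np.linalg.norm(p-q)
def snap(n,tag,box=None):
    im=optics.snapshot(n)[:,:,::-1].copy(); cv2.imwrite(f"raw_{n}{tag}.png",im); crop(im,f"pics/{n}{tag}.png",box); return im
def crop(im,path,box=None):
    if box is None: box=(0,0,560,420)
    x0,y0,x1,y1=box; s=min(800/(x1-x0),600/(y1-y0)); 
    c=cv2.resize(im[y0:y1,x0:x1],None,fx=s,fy=s,interpolation=cv2.INTER_CUBIC)
    for x in range((x0//20+1)*20,x1,20): cv2.putText(c,str(x),(int((x+.5-x0)*s),8),0,.3,(0,255,255)); cv2.line(c,(int((x+.5-x0)*s),8),(int((x+.5-x0)*s),14),(0,255,255))
    for y in range((y0//20+1)*20,y1,20): cv2.putText(c,str(y),(0,int((y+.5-y0)*s)),0,.3,(0,255,255)); cv2.line(c,(18,int((y+.5-y0)*s)),(24,int((y+.5-y0)*s)),(0,255,255))
    cv2.imwrite(path,c[:600,:800])
E
python3 - <<'E'
from h import *
t=cv2.imread("raw_top0.png");s=cv2.imread("raw_side0.png")
crop(t,"pics/t_rack.png",(180,105,380,255))
crop(s,"pics/s_rack.png",(240,120,440,310))
for n in("top","side"):
    for p in [(0,0,0),(.5,0,0),(.5,.3,0),(.5,-.3,0)]: print(n,p,proj(n,p).round(1))
E
```

```text
top (0, 0, 0) [259.3 377.3]
top (0.5, 0, 0) [264.3 211.8]
top (0.5, 0.3, 0) [168.9 209.1]
top (0.5, -0.3, 0) [359.2 214.4]
side (0, 0, 0) [100.1 299.3]
side (0.5, 0, 0) [281.  239.3]
side (0.5, 0.3, 0) [240.7 190. ]
side (0.5, -0.3, 0) [339.7 311. ]
```

View pics/t_rack.png

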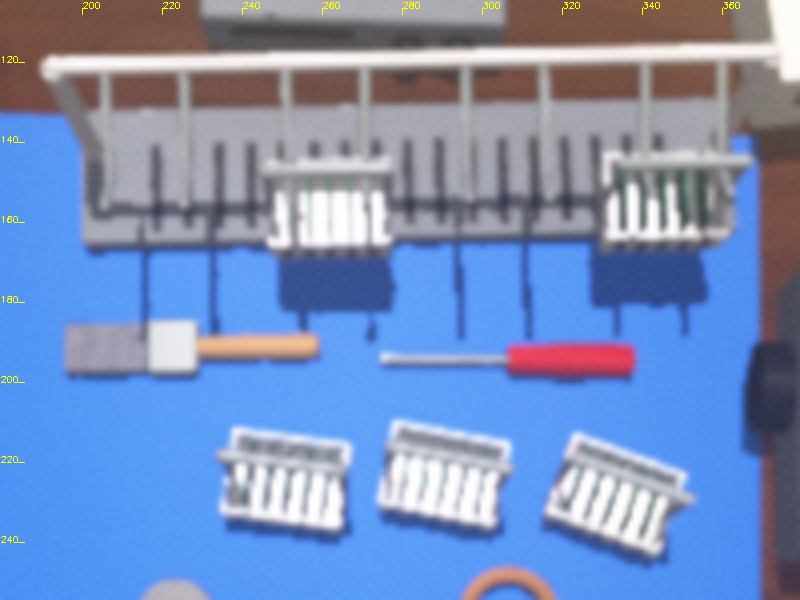

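View pics/s_rack.png

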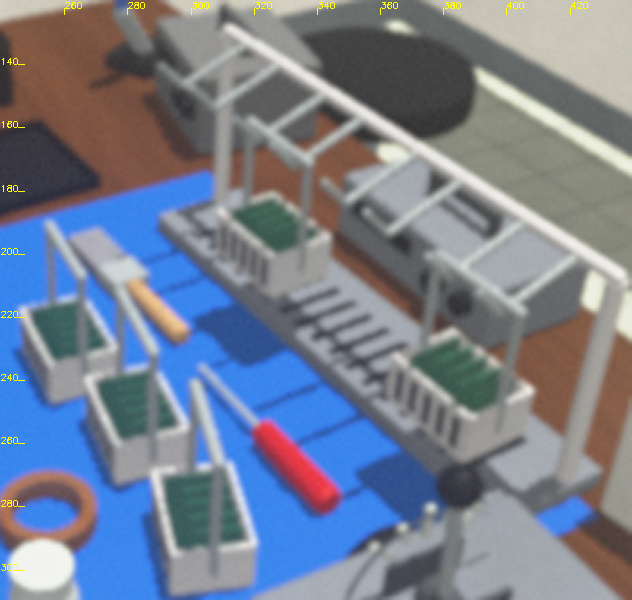

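```bash
python3 - <<'E'
from h import *
t=cv2.imread("raw_top0.png").astype(float);g=t.mean(2)
pts=[]
for x in range(200,372,4):
    col=g[110:127,x]; w=np.clip(col-170,0,None); 
    if w.sum()>0: pts.append((x,(w*np.arange(110,127)).sum()/w.sum()))
pts=np.array(pts); P=np.array([onz("top",u,v,.220) for u,v in pts])
a=np.polyfit(P[:,1],P[:,0],1); print("rail x=a*y+b",a, "resid",np.std(P[:,0]-np.polyval(a,P[:,1])))
print("yaw deg",np.degrees(np.arctan(-a[0])))
for r in (130,134,138):
    print(r,[int(v) for v in g[r,196:372]])
E
```

```text
rail x=a*y+b [-0.05303059  0.72514407] resid 0.00023409107994014738
yaw deg 3.0355857250286165
130 [118, 118, 116, 111, 102, 92, 86, 89, 107, 151, 169, 140, 106, 91, 90, 91, 90, 91, 90, 91, 91, 89, 90, 89, 89, 89, 88, 95, 118, 157, 162, 129, 98, 88, 87, 89, 88, 90, 90, 90, 91, 91, 91, 92, 92, 90, 90, 90, 93, 93, 93, 93, 93, 105, 137, 165, 148, 119, 101, 98, 99, 96, 95, 97, 97, 98, 97, 98, 102, 110, 116, 113, 112, 122, 158, 164, 135, 111, 106, 109, 105, 106, 104, 103, 104, 106, 109, 108, 107, 108, 111, 107, 109, 108, 109, 109, 113, 113, 124, 151, 169, 151, 124, 115, 114, 115, 116, 122, 130, 131, 128, 126, 125, 126, 124, 126, 126, 129, 141, 167, 177, 169, 150, 143, 141, 140, 142, 143, 142, 143, 142, 140, 140, 140, 144, 145, 144, 146, 147, 146, 145, 144, 145, 142, 157, 169, 157, 146, 144, 147, 148, 149, 148, 149, 148, 150, 152, 158, 158, 156, 153, 154, 156, 163, 171, 155, 126, 114, 118, 120, 121, 122, 122, 120, 122, 122]
134 [141, 128, 119, 119, 118, 130, 154, 166, 172, 171, 176, 169, 169, 172, 173, 173, 174, 175, 175, 175, 178, 178, 176, 174, 174, 172, 171, 169, 164, 170, 173, 166, 168
[... 896 characters left out ...]
 174, 173, 173, 173, 174, 175, 174, 174, 174, 174, 173, 173, 173, 172, 172, 172, 174, 173, 171, 167, 175, 179, 177, 175, 173, 175, 174, 173, 173, 172, 173, 173, 173, 173, 171, 169, 169, 169, 162, 167, 170, 162, 163, 165, 169, 170, 173, 172, 172, 170, 167, 169, 169, 172, 172, 171, 171, 167, 164, 165, 166, 171, 172, 169, 167, 173, 168, 164, 168, 171, 168, 171, 169, 164, 160, 163, 166, 167, 168, 166, 163, 154, 150, 151, 166, 174, 172, 168, 163, 154, 150, 159, 167, 170, 168, 165, 151, 144, 149, 159, 165, 166, 166, 161, 147, 136, 142, 153, 155, 164, 171, 157, 138, 131, 141, 157, 164, 169, 167, 165, 167, 168, 167, 169, 169, 166, 153, 137, 151, 167, 145, 124, 122, 118, 115, 110, 93, 82, 76, 74, 75]
```

```bash
python3 - <<'E'
from h import *
yaw=np.radians(3.04); ex=np.array([np.cos(yaw),np.sin(yaw)]); ey=np.array([-ex[1],ex[0]])
us=[205.8,225.6,251.2,270.8,296,315.9,340.9,359.9]
P=np.array([onz("top",u,130,.207)[:2] for u in us])
print(P@np.array(ex), (P@ey).round(4))
c=(P@ey).reshape(4,2).mean(1); print("spacing",-np.diff(c))
y0=c.mean(); print("rack yc",y0)
xr=np.array([.72514*np.cos(yaw)])  # rail offset along ex: x= -tan*y+b
print("rail ex",xr, "seat ex",xr-.075)
O=ex*(xr-.075)+ey*y0; print("rack origin",O)
for i in range(4):
    h=O+ey*(-.1875+.125*i); print("hook",i,h.round(4))
    for s in(-.027,.027):
        tip=h+ey*s-.025*ex
        print("  tip",proj("top",[*tip,.221]).round(1),proj("side",[*tip,.221]).round(1))
# rail ends
for s in(-.26,.26):
    e=O+ey*s+.075*ex; print("rail end",proj("top",[*e,.217]).round(1),proj("side",[*e,.217]).round(1))
E
```

```text
[0.70107839 0.69992039 0.69842021 0.69726937 0.69578683 0.69461379
 0.69313722 0.69201286] [ 0.1292  0.0743  0.0033 -0.0513 -0.1215 -0.177  -0.247  -0.3002]
spacing [0.12573952 0.1252604  0.12435021]
rack yc -0.08627848619621697
rail ex [0.72411955] seat ex [0.64911955]
rack origin [ 0.6527817  -0.05173224]
hook 0 [ 0.6627 -0.239 ]
  tip [362.4 152.1] [391.6 212. ]
  tip [342.8 152.5] [375.3 200.3]
hook 1 [ 0.6561 -0.1141]
  tip [317.  153.1] [355.8 186.4]
  tip [297.3 153.5] [342.2 176.7]
hook 2 [0.6495 0.0107]
  tip [271.3 154.1] [325.9 165. ]
  tip [251.5 154.5] [314.4 156.8]
hook 3 [0.6428 0.1355]
  tip [225.4 155.1] [300.4 146.9]
  tip [205.5 155.5] [290.6 139.8]
rail end [376.4 117.4] [438.7 210.4]
rail end [189.1 121.1] [309.9 128.5]
```

```bash
python3 - <<'E'
from h import *
t=cv2.imread("raw_top0.png");s=cv2.imread("raw_side0.png")
crop(t,"pics/t_bl.png",(360,160,440,250))
crop(s,"pics/s_bl.png",(310,250,450,370))
crop(t,"pics/t_wet.png",(225,200,365,255))
crop(t,"pics/t_tray.png",(100,155,190,265))
crop(s,"pics/s_wet.png",(240,180,340,310))
E
```

```text
(no output)
```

View pics/t_bl.png

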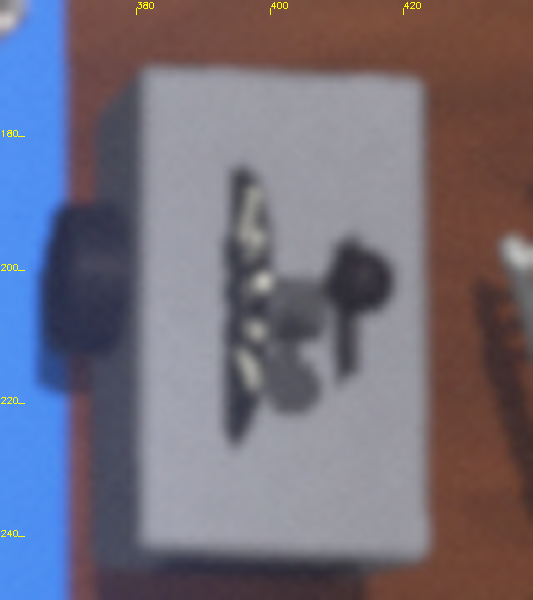

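View pics/s_bl.png

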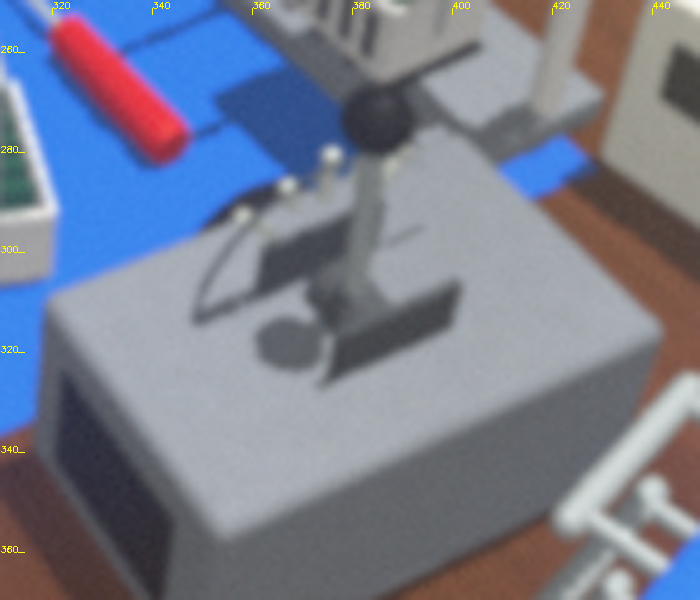

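View pics/t_wet.png

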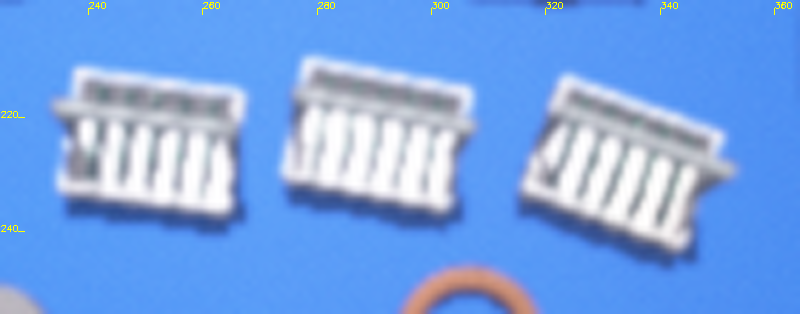

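View pics/t_tray.png

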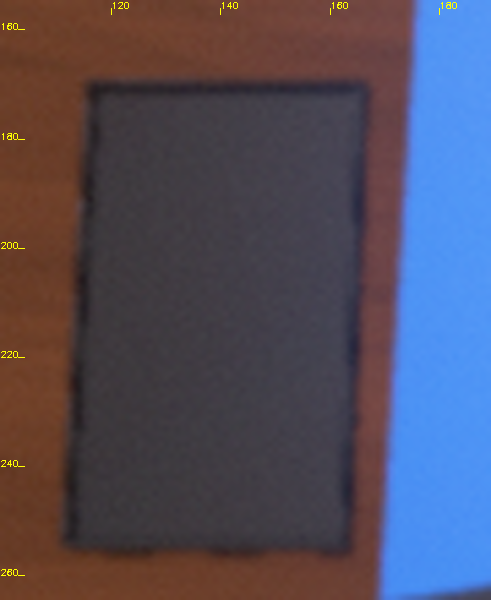

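View pics/s_wet.png

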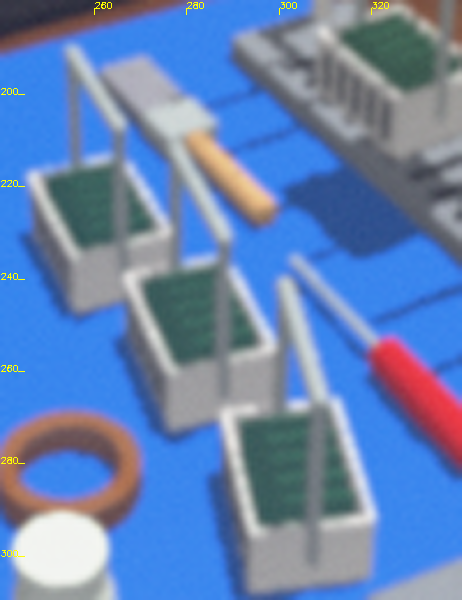

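```bash
python3 - <<'E'
from h import *
T={'A':[(234.1,217.7),(266.2,221.2)],'B':[(276.5,216.1),(307.6,221.9)],'C':[(321.6,218.8),(353.1,229.6)]}
S={'A':[(255.8,190.3),(265.9,207.2)],'B':[(277.9,210.9),(288.5,231.1)],'C':[(301.9,240.8),(308.8,265.7)]}
for k in T:
    p=[onz("top",*u,.132)[:2] for u in T[k]]; d=p[0]-p[1]
    print(k,"ctr",(sum(p)/2).round(4),"len",np.linalg.norm(d).round(4),"yaw",np.degrees(np.arctan2(-d[0],d[1])).round(1))
    for a,b in zip(T[k],S[k]): q,e=tri(a,b); print("   tri",q.round(4),e.round(4))
q,e=tri((413.5,201.6),(384.9,273.7)); print("knob",q,e)
c=[onz("top",*u,.1)[:2] for u in[(380.8,169.7),(422.8,171.2),(423.7,242.3),(380.5,241.5)]]
c=np.array(c);print("blower",c.round(3),c.mean(0))
c=[onz("top",*u,.016)[:2] for u in[(116,169.7),(166.8,169.7),(163.3,255.3),(110.9,254)]]
c=np.array(c);print("tray",c.round(3),c.mean(0))
E
```

```text
A ctr [0.4564 0.0378] len 0.0923 yaw -4.7
   tri [0.4615 0.0833 0.1324] 0.003
   tri [ 0.4516 -0.0079  0.1342] 0.0015
B ctr [ 0.461  -0.0819] len 0.0906 yaw -9.1
   tri [ 0.4694 -0.0378  0.1347] 0.0034
   tri [ 0.454  -0.1266  0.1355] 0.0012
C ctr [ 0.4497 -0.212 ] len 0.095 yaw -17.6
   tri [ 0.4663 -0.1678  0.1301] 0.0044
   tri [ 0.4348 -0.2564  0.1373] 0.0002
knob [ 0.50687503 -0.40802964  0.21204186] 0.00019016387879723475
blower [[ 0.622 -0.346]
 [ 0.621 -0.473]
 [ 0.408 -0.47 ]
 [ 0.406 -0.343]] [ 0.51424572 -0.40805905]
tray [[0.618 0.47 ]
 [0.623 0.311]
 [0.354 0.305]
 [0.354 0.464]] [0.48719929 0.38731828]
```

>>> {"fn": "servo_tool", "kwargs": {
  "rows": [
    [[0, 0, -0.02], [0, 0, 1], 0.5],
    [[0, 0, -0.02], [0, 0, 1], 0.5],
    [[0, 0, -0.02], [0, 0, 1], 0.5],
    [[0, 0, -0.02], [0, 0, 1], 0.5],
    [[0, 0, -0.02], [0, 0, 1], 0.5],
    [[0, 0, -0.01], [0, 0, 1], 0.5],
    [[0, 0, 0], [0, 0, 1], 0.5],
    [[0, 0, 0], [0, 0, 1], 0.5],
    [[0, 0, 0], [0, 0, 1], 0.5],
    [[0, 0, 0], [0, 0, 1], 0.5],
    [[0, 0, 0], [0, 0, 1], 0.5],
    [[0, 0, 0], [0, 0, 1], 0.5],
    [[0, 0, 0], [0, 0, 0.89], 0.5],
    [[0, 0, 0], [0, 0, 0], 0.5]
  ]
}}

```text
clock: 1.27
tool_pos: [0.1478, 0.6584, 0.336]
orientation: [180.0, -0.1, -90.2]
force: [-0.1, 0.1, -0.8]
opening: 0.044
```

>>> {"fn": "servo_tool", "kwargs": {
  "rows": [
    [[0.0215, -0.0252, 0], [0, 0, 0], 0.3],
    [[0.0215, -0.0252, 0], [0, 0, 0], 0.3],
    [[0.0215, -0.0252, 0], [0, 0, 0], 0.3],
    [[0.0215, -0.0252, 0], [0, 0, 0], 0.3],
    [[0.0215, -0.0252, 0], [0, 0, 0], 0.3],
    [[0.0215, -0.0252, 0], [0, 0, 0], 0.3],
    [[0.0215, -0.0252, 0], [0, 0, 0], 0.3],
    [[0.0215, -0.0252, 0], [0, 0, 0], 0.3],
    [[0.0215, -0.0252, 0], [0, 0, 0], 0.3],
    [[0.0215, -0.0252, 0], [0, 0, 0], 0.3],
    [[0.0215, -0.0252, 0], [0, 0, 0], 0.3],
    [[0.0215, -0.0252, 0], [0, 0, 0], 0.3],
    [[0, 0, 0], [0, 0, 0], 0.3]
  ]
}}

```text
clock: 2.35
tool_pos: [0.4533, 0.3972, 0.3364]
orientation: [-180.0, -0.1, -90.0]
force: [-0.7, 0.8, -0.5]
opening: 0.0613
```

>>> {"fn": "servo_tool", "kwargs": {
  "rows": [
    [[0.03, -0.002, 0], [0, 0, 0], 0.3],
    [[0.03, -0.002, 0], [0, 0, 0], 0.3],
    [[0.03, -0.002, 0], [0, 0, 0], 0.3],
    [[0.03, -0.002, 0], [0, 0, 0], 0.3],
    [[0.03, -0.002, 0], [0, 0, 0], 0.3],
    [[0.03, -0.002, 0], [0, 0, 0], 0.3],
    [[0.03, -0.002, 0], [0, 0, 0], 0.3],
    [[0.03, -0.002, 0], [0, 0, 0], 0.3],
    [[0.03, -0.002, 0], [0, 0, 0], 0.3],
    [[0.03, -0.002, 0], [0, 0, 0], 0.3],
    [[0.03, -0.002, 0], [0, 0, 0], 0.3],
    [[0.03, -0.002, 0], [0, 0, 0], 0.3],
    [[0.03, -0.002, 0], [0, 0, 0], 0.3],
    [[0.03, -0.002, 0], [0, 0, 0], 0.3],
    [[0.03, -0.002, 0], [0, 0, 0], 0.3],
    [[0.03, -0.002, 0], [0, 0, 0], 0.3],
    [[0.03, -0.002, 0], [0, 0, 0], 0.3],
    [[0.03, -0.002, 0], [0, 0, 0], 0.3],
    [[0.03, -0.002, 0], [0, 0, 0], 0.3],
    [[0.03, -0.002, 0], [0, 0, 0], 0.3]
  ]
}}

```text
clock: 4.02
tool_pos: [0.4901, -0.2008, 0.3365]
orientation: [-180.0, 0.0, -89.8]
force: [1.3, 0.7, 0.4]
opening: 0.0616
```

>>> {"fn": "servo_tool", "kwargs": {
  "rows": [
    [[0.03, -0.002, 0], [0, 0, 0], 0.3],
    [[0.03, -0.002, 0], [0, 0, 0], 0.3],
    [[0.03, -0.002, 0], [0, 0, 0], 0.3],
    [[0.03, -0.002, 0], [0, 0, 0], 0.3],
    [[0.03, -0.002, 0], [0, 0, 0], 0.3],
    [[0.03, -0.002, 0], [0, 0, 0], 0.3],
    [[0.028, -0.002, 0], [0, 0, 0], 0.3],
    [[0, 0, 0], [0, 0, 0], 0.3],
    [[0, 0, 0], [0, 0, 0], 0.3]
  ]
}}

```text
clock: 4.77
tool_pos: [0.504, -0.4086, 0.3351]
orientation: [179.9, 0.1, -90.0]
force: [-0.4, 1.0, 0.6]
opening: 0.0613
```

>>> {"fn": "servo_tool", "kwargs": {
  "rows": [
    [[0, -0.003, 0.024], [0, 0, 0], 0.3],
    [[0, 0, 0.024], [0, 0, 0], 0.3],
    [[0, 0, 0.024], [0, 0, 0], 0.3],
    [[0, 0, 0.024], [0, 0, 0], 0.3],
    [[0, 0, 0.024], [0, 0, 0], 0.3],
    [[0, 0, 0.022], [0, 0, 0], 0.3],
    [[0, 0, 0], [0, 0, 0], 0.3],
    [[0, 0, 0], [0, 0, 0], 1],
    [[0, 0, 0], [0, 0, 0], 1],
    [[0, 0, 0], [0, 0, 0], 1],
    [[0, 0, 0], [0, 0, 0], 1],
    [[0, 0, 0], [0, 0, 0], 1]
  ]
}}

```text
clock: 5.77
tool_pos: [0.5079, -0.4075, 0.1959]
orientation: [-179.9, -0.0, -90.0]
force: [0.5, 0.6, 0.2]
opening: 0.0337
```

>>> {"fn": "servo_tool", "kwargs": {
  "rows": [
    [[0, 0, 0], [0, 0, 0], 1],
    [[0, 0, 0], [0, 0, 0], 1],
    [[0, 0, 0], [0, 0, 0], 1]
  ]
}}

```text
clock: 6.02
tool_pos: [0.5076, -0.4075, 0.1954]
orientation: [-180.0, -0.0, -90.0]
force: [-0.5, 1.4, 5.5]
opening: 0.0267
```

```bash
python3 - <<'E'
from h import *
snap("side","1",(310,200,450,320))
E
```

```text
(no output)
```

View pics/side1.png

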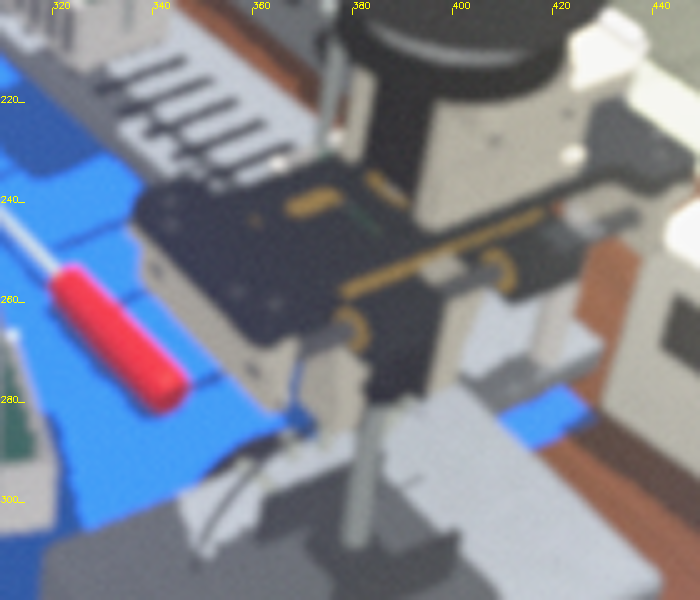

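The knob is gripped, with the opening at 27 mm. I'll pull it along its arc towards the robot.

>>> {"fn": "servo_tool", "kwargs": {
  "rows": [
    [[0, 0.01, 0.001], [0, 0, 0], 1],
    [[0, 0.01, 0.002], [0, 0, 0], 1],
    [[0, 0.01, 0.003], [0, 0, 0], 1],
    [[0, 0.01, 0.004], [0, 0, 0], 1],
    [[0, 0.01, 0.0055], [0, 0, 0], 1],
    [[0, 0.01, 0.0065], [0, 0, 0], 1],
    [[0, 0.005, 0.0035], [0, 0, 0], 1],
    [[0, 0, 0], [0, 0, 0], 1],
    [[0, 0, 0], [0, 0, 0], 1]
  ]
}}

```text
clock: 6.82
tool_pos: [0.4447, -0.4076, 0.1711]
orientation: [-179.7, -0.1, -90.0]
force: [3.0, 5.5, 9.6]
opening: 0.0269
```

>>> {"fn": "servo_tool", "kwargs": {
  "rows": [
    [[0, 0.003, 0.0025], [0, 0, 0], 1],
    [[0, 0, 0], [0, 0, 0], 1],
    [[0, 0.003, 0.0025], [0, 0, 0], 1],
    [[0, 0, 0], [0, 0, 0], 1]
  ]
}}

```text
clock: 7.15
tool_pos: [0.4435, -0.408, 0.17]
orientation: [-179.1, -0.3, -89.9]
force: [9.4, 14.0, 25.8]
opening: 0.0271
```

>>> {"fn": "servo_tool", "kwargs": {
  "rows": [
    [[0, 0.003, 0.0025], [0, 0, 0], 1],
    [[0, 0, 0], [0, 0, 0], 1],
    [[0, 0, 0], [0, 0, 0], 1]
  ]
}}

```text
clock: 7.4
tool_pos: [0.4433, -0.4082, 0.1697]
orientation: [-178.8, -0.4, -89.8]
force: [13.7, 20.8, 35.7]
opening: 0.0271
```

>>> {"fn": "servo_tool", "kwargs": {
  "rows": [
    [[0, -0.006, -0.006], [0, 0, 0], 1],
    [[0, 0, 0], [0, 0, 0], 1],
    [[0, 0, 0], [0, 0, 0], 0.3],
    [[0, 0, 0], [0, 0, 0], 0.3],
    [[0, 0, 0], [0, 0, 0], 0.3],
    [[0, 0, 0], [0, 0, 0], 0.3],
    [[0, 0, -0.015], [0, 0, 0], 0.3],
    [[0, 0, -0.03], [0, 0, 0], 0.3],
    [[0, 0, -0.03], [0, 0, 0], 0.3],
    [[0, 0, -0.03], [0, 0, 0], 0.3],
    [[0, 0, -0.03], [0, 0, 0], 0.3],
    [[0, 0, -0.03], [0, 0, 0], 0.3],
    [[0, 0, 0], [0, 0, 0], 0.3]
  ]
}}

```text
clock: 8.48
tool_pos: [0.4406, -0.4091, 0.3389]
orientation: [-179.6, -0.3, -90.0]
force: [0.5, -0.6, 1.1]
opening: 0.0615
```

```bash
python3 - <<'E'
from h import *
snap("side","2")
snap("top","2")
E
```

```text
(no output)
```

View pics/side2.png

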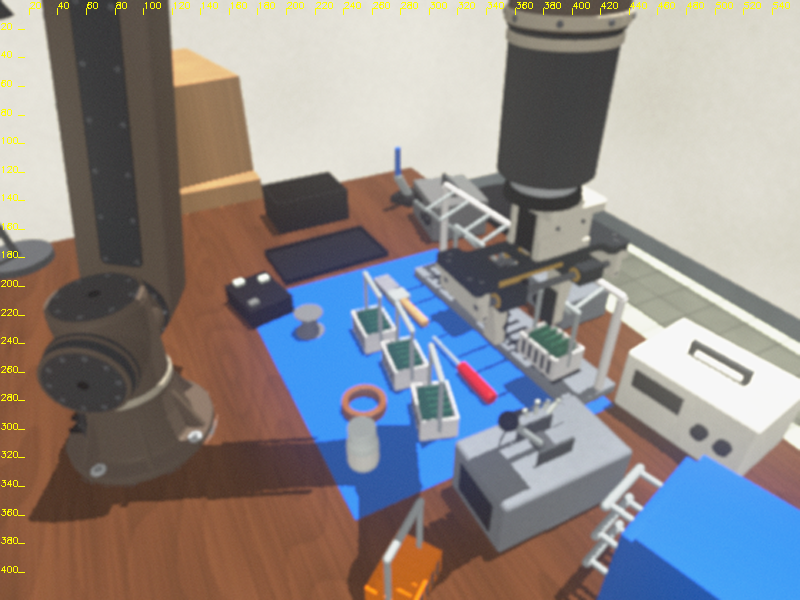

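View pics/top2.png

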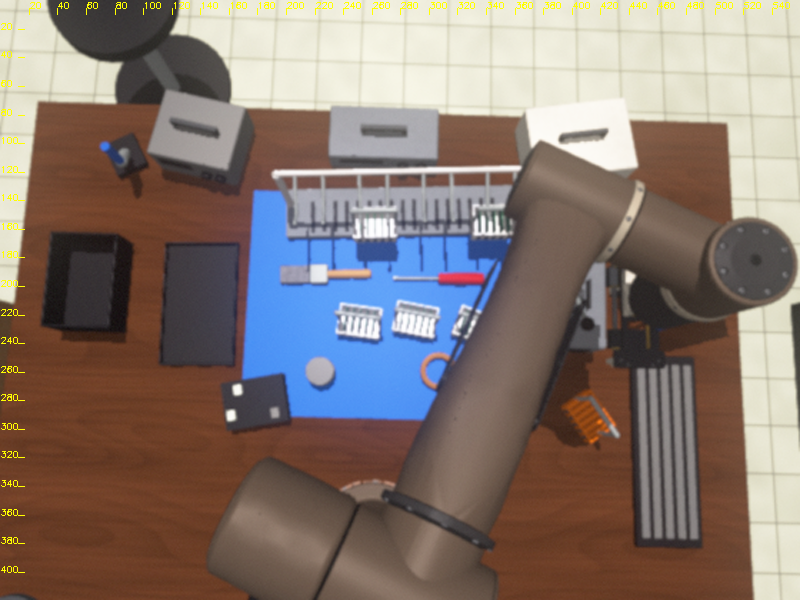

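```bash
python3 - <<'E'
from h import *
print("knob shut proj",proj("side",[.443,-.408,.184]).round(1))
for n,T,S in(("h0",[(331.5,144.5),(367.5,144.3)],[(375.1,201.3),(404.2,217.7)]),("h2",[(245.5,146.2),(277.5,145.7)],[(318.,158.1),(337.7,169.5)])):
    for a,b in zip(T,S): q,e=tri(a,b); print(n,q.round(4),e.round(4),"onz.203",onz("top",*a,.203).round(4))
t=cv2.imread("raw_top0.png");s=cv2.imread("raw_side0.png")
crop(t,"pics/t_h.png",(235,130,375,175))
crop(s,"pics/s_h.png",(300,145,420,235))
E
```

```text
knob shut proj [355.4 295.8]
h0 [ 0.6653 -0.1848  0.1925] 0.0037 onz.203 [ 0.6637 -0.1844  0.203 ]
h0 [ 0.6653 -0.2837  0.2071] 0.0019 onz.203 [ 0.6675 -0.2851  0.203 ]
h2 [0.65   0.0555 0.2017] 0.0037 onz.203 [0.6514 0.0547 0.203 ]
h2 [ 0.654  -0.034   0.2081] 0.0001 onz.203 [ 0.6556 -0.0341  0.203 ]
```

View pics/t_h.png

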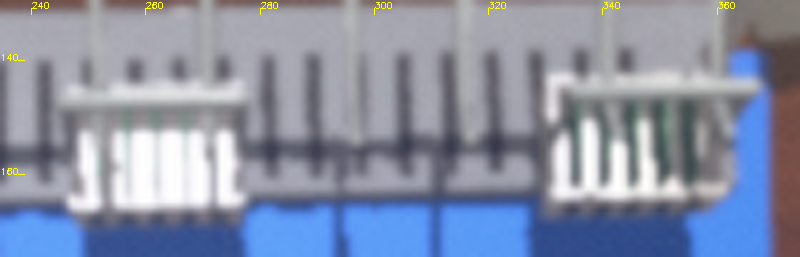

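View pics/s_h.png

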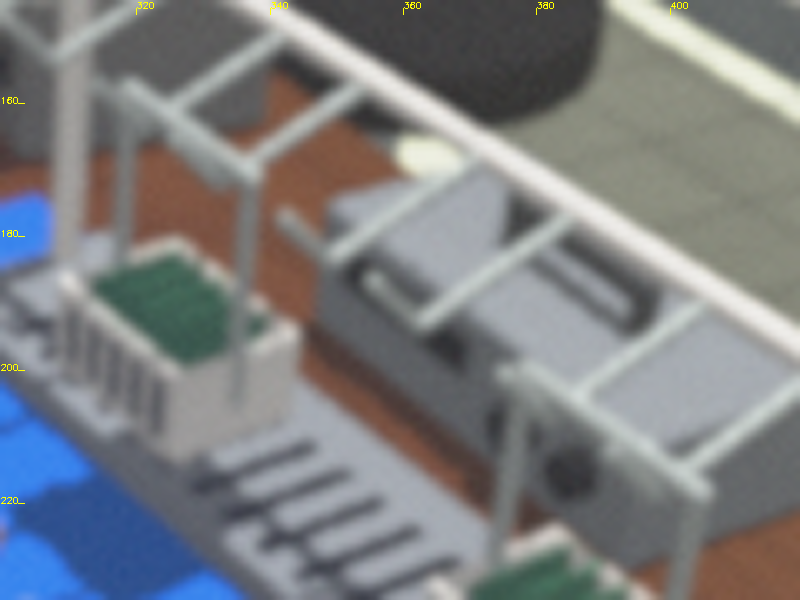

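>>> {"fn": "servo_tool", "kwargs": {
  "rows": [
    [[-0.017, -0.0224, 0], [0, 0, -0.5], 0.5],
    [[-0.017, -0.0224, 0], [0, 0, 0], 0.5],
    [[-0.017, -0.0224, 0], [0, 0, 0], 0.5],
    [[-0.017, -0.0224, 0], [0, 0, 0], 0.5],
    [[-0.017, -0.0224, 0], [0, 0, 0], 0.5],
    [[-0.017, -0.0224, 0], [0, 0, 0], 0.5],
    [[-0.017, -0.0224, 0], [0, 0, 0], 0.5],
    [[-0.017, -0.0224, 0], [0, 0, 0], 0.5],
    [[-0.017, -0.0224, 0], [0, 0, 0], 0.5],
    [[-0.017, -0.0224, 0], [0, 0, 0], 0.5],
    [[0, 0, 0], [0, 0, 0], 0.5],
    [[0, 0, 0], [0, 0, 0], 0.5]
  ]
}}

```text
clock: 9.58
tool_pos: [0.6554, -0.2256, 0.3294]
orientation: [179.7, 0.1, -86.9]
force: [-0.7, -0.4, -0.2]
opening: 0.0442
```

>>> {"fn": "servo_tool", "kwargs": {
  "rows": [
    [[0.0129, -0.009, 0], [0, 0, 0], 0.5],
    [[0, 0, 0.025], [0, 0, 0], 0.5],
    [[0, 0, 0.025], [0, 0, 0], 0.5],
    [[0, 0, 0.025], [0, 0, 0], 0.5],
    [[0, 0, 0.025], [0, 0, 0], 0.5],
    [[0, 0, 0.025], [0, 0, 0], 0.5],
    [[0, 0, 0.022], [0, 0, 0], 0.5],
    [[0, 0, 0], [0, 0, 0], 0.5],
    [[0, 0, 0], [0, 0, 0], 0.5],
    [[0, 0, 0], [0, 0, 0], 0.5]
  ]
}}

```text
clock: 10.42
tool_pos: [0.665, -0.2402, 0.1869]
orientation: [-179.9, -0.0, -87.0]
force: [-0.1, -0.0, -0.4]
opening: 0.0437
```

>>> {"fn": "servo_tool", "kwargs": {
  "rows": [
    [[0, 0, 0], [0, 0, 0], 1],
    [[0, 0, 0], [0, 0, 0], 1],
    [[0, 0, 0], [0, 0, 0], 1],
    [[0, 0, 0], [0, 0, 0], 1],
    [[0, 0, 0], [0, 0, 0], 1],
    [[0, 0, 0], [0, 0, 0], 1],
    [[0, 0, 0], [0, 0, 0], 1]
  ]
}}

```text
clock: 11.0
tool_pos: [0.6651, -0.2394, 0.1858]
orientation: [-180.0, -0.0, -87.0]
force: [1.9, 0.3, 1.0]
opening: 0.0088
```

>>> {"fn": "servo_tool", "kwargs": {
  "rows": [
    [[0, 0, -0.01], [0, 0, 0], 1],
    [[0, 0, -0.015], [0, 0, 0], 1],
    [[0, 0, -0.015], [0, 0, 0], 1],
    [[0, 0, -0.01], [0, 0, 0], 1],
    [[0, 0, 0], [0, 0, 0], 1],
    [[0, 0.015, 0], [0, 0, 0], 1],
    [[0, 0.02, 0], [0, 0, 0], 1],
    [[0, 0.02, 0], [0, 0, 0], 1],
    [[0, 0.02, 0], [0, 0, 0], 1],
    [[0, 0.015, 0], [0, 0, 0], 1],
    [[0, 0, 0], [0, 0, 0], 1],
    [[0, 0, 0], [0, 0, 0], 1]
  ]
}}

```text
clock: 12.0
tool_pos: [0.5742, -0.2441, 0.2356]
orientation: [-180.0, 0.0, -87.0]
force: [0.8, 0.3, -2.0]
opening: 0.0089
```

```bash
python3 - <<'E'
from h import *
snap("side","3",(240,120,440,310))
E
```

```text
(no output)
```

View pics/side3.png

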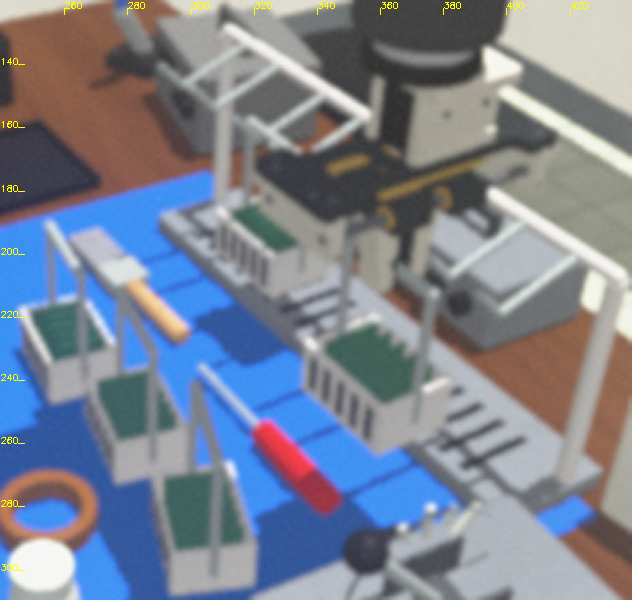

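>>> {"fn": "servo_tool", "kwargs": {
  "rows": [
    [[0, 0, -0.024], [0, 0, 0], 1],
    [[0, 0, -0.024], [0, 0, 0], 1],
    [[0, 0, -0.024], [0, 0, 0], 1],
    [[0, 0, -0.02], [0, 0, 0], 1],
    [[-0.012, 0, 0], [0, 0, 0], 1],
    [[-0.025, 0, 0], [0, 0, 0], 1],
    [[-0.028, 0, 0], [0, 0, 0], 1],
    [[-0.028, 0, 0], [0, 0, 0], 1],
    [[-0.028, 0, 0], [0, 0, 0], 1],
    [[-0.028, 0, 0], [0, 0, 0], 1],
    [[-0.028, 0, 0], [0, 0, 0], 1],
    [[-0.028, 0, 0], [0, 0, 0], 1],
    [[-0.028, 0, 0], [0, 0, 0], 1],
    [[-0.028, 0, 0], [0, 0, 0], 1],
    [[-0.028, 0, 0], [0, 0, 0], 1],
    [[-0.028, 0, 0], [0, 0, 0], 1],
    [[-0.028, 0, 0], [0, 0, 0], 1],
    [[-0.028, 0, 0], [0, 0, 0], 1],
    [[-0.028, 0, 0], [0, 0, 0], 1],
    [[-0.028, 0, 0], [0, 0, 0], 1]
  ]
}}

```text
clock: 13.72
tool_pos: [0.5521, 0.1864, 0.3267]
orientation: [179.9, -0.0, -87.0]
force: [-0.2, 0.1, -2.0]
opening: 0.0086
```

>>> {"fn": "servo_tool", "kwargs": {
  "rows": [
    [[-0.028, 0, 0], [0, 0, 0], 1],
    [[-0.028, -0.002, 0], [0, 0, 0], 1],
    [[-0.028, -0.002, 0], [0, 0, 0], 1],
    [[-0.028, -0.002, 0], [0, 0, 0], 1],
    [[-0.028, -0.003, 0], [0, 0, 0], 1],
    [[-0.02, 0, 0], [0, 0, 0.28], 1],
    [[-0.01, 0, 0], [0, 0, 0], 1],
    [[-0.005, 0, 0], [0, 0, 0], 1],
    [[0, 0, 0], [0, 0, 0], 1],
    [[0, 0, 0], [0, 0, 0], 1]
  ]
}}

```text
clock: 14.55
tool_pos: [0.5526, 0.3592, 0.3272]
orientation: [180.0, -0.0, -88.6]
force: [1.0, -1.2, -1.7]
opening: 0.009
```

>>> {"fn": "servo_tool", "kwargs": {
  "rows": [
    [[-0.015, 0, 0], [0, 0, 0], 1],
    [[-0.015, 0, 0], [0, 0, 0], 1],
    [[0, 0, 0.025], [0, 0, 0], 1],
    [[0, 0, 0.025], [0, 0, 0], 1],
    [[0, 0, 0.025], [0, 0, 0], 1],
    [[0, 0, 0.025], [0, 0, 0], 1],
    [[0, 0, 0.025], [0, 0, 0], 1],
    [[0, 0, 0.025], [0, 0, 0], 1],
    [[0, 0, 0.02], [0, 0, 0], 1],
    [[0, 0, 0.015], [0, 0, 0], 1],
    [[0, 0, 0.008], [0, 0, 0], 1],
    [[0, 0, 0], [0, 0, 0], 1],
    [[0, 0, 0], [0, 0, 0], 1]
  ]
}}

```text
clock: 15.63
tool_pos: [0.5523, 0.3897, 0.135]
orientation: [-180.0, -0.0, -88.7]
force: [0.3, 0.2, -0.4]
opening: 0.0089
```

```bash
python3 - <<'E'
from h import *
snap("side","4",(160,110,320,230))
E
```

```text
(no output)
```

View pics/side4.png

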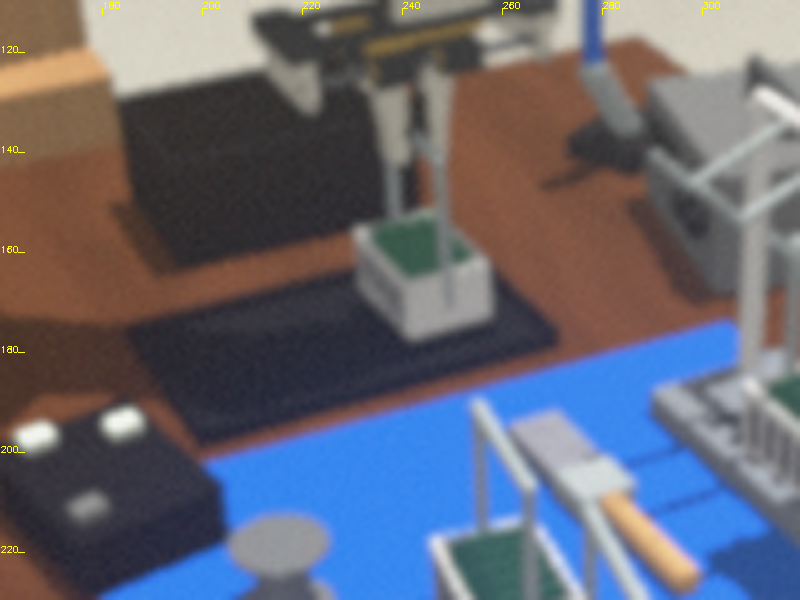

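>>> {"fn": "servo_tool", "kwargs": {
  "rows": [
    [[0, 0, 0.005], [0, 0, 0], 1],
    [[0, 0, 0.004], [0, 0, 0], 1],
    [[0, 0, 0], [0, 0, 0], 1],
    [[0, 0, 0], [0, 0, 0], 1]
  ]
}}

```text
clock: 16.02
tool_pos: [0.5519, 0.3894, 0.1256]
orientation: [180.0, -0.0, -88.7]
force: [-0.2, 0.2, -1.1]
opening: 0.0088
```

>>> {"fn": "servo_tool", "kwargs": {
  "rows": [
    [[0, 0, 0.003], [0, 0, 0], 1],
    [[0, 0, 0], [0, 0, 0], 1],
    [[0, 0, 0], [0, 0, 0], 1]
  ]
}}

```text
clock: 16.27
tool_pos: [0.5518, 0.3894, 0.1224]
orientation: [180.0, -0.0, -88.7]
force: [-0.1, 0.1, -1.1]
opening: 0.0089
```

>>> {"fn": "servo_tool", "kwargs": {
  "rows": [
    [[0, 0, 0.003], [0, 0, 0], 1],
    [[0, 0, 0], [0, 0, 0], 1],
    [[0, 0, 0], [0, 0, 0], 1]
  ]
}}

```text
clock: 16.52
tool_pos: [0.5527, 0.3898, 0.1204]
orientation: [-179.9, 0.0, -88.7]
force: [1.4, -1.5, 4.3]
opening: 0.0088
```

>>> {"fn": "servo_tool", "kwargs": {
  "rows": [
    [[0, 0, 0.002], [0, 0, 0], 1],
    [[0, 0, 0], [0, 0, 0], 1],
    [[0, 0, 0], [0, 0, 0], 1]
  ]
}}

```text
clock: 16.77
tool_pos: [0.5538, 0.39, 0.1201]
orientation: [-179.8, 0.1, -88.6]
force: [2.1, -2.3, 11.6]
opening: 0.0087
```

>>> {"fn": "servo_tool", "kwargs": {
  "rows": [
    [[0, 0, -0.002], [0, 0, 0], 1],
    [[0, 0, 0], [0, 0, 0], 0.5],
    [[0, 0, 0], [0, 0, 0], 0.5],
    [[0, 0, 0], [0, 0, 0], 0.5],
    [[0, 0, 0], [0, 0, 0], 0.5],
    [[0, 0, -0.01], [0, 0, 0], 0.5],
    [[0, 0, -0.03], [0, 0, 0], 0.5],
    [[0, 0, -0.035], [0, 0, 0], 0.5],
    [[0, 0, -0.035], [0, 0, 0], 0.5],
    [[0, 0, -0.035], [0, 0, 0], 0.5],
    [[0, 0, -0.035], [0, 0, 0], 0.5],
    [[0, 0, 0], [0, 0, 0], 0.5]
  ]
}}

```text
clock: 17.77
tool_pos: [0.5543, 0.3908, 0.3092]
orientation: [-179.4, 0.4, -88.6]
force: [0.5, 0.2, 1.5]
opening: 0.0439
```

```bash
cat >> h.py <<'E'
def W(dX,dY,yaw):
    a=np.radians(yaw);c,s=np.cos(a),np.sin(a);return np.round([c*dX+s*dY,s*dX-c*dY],4)
def go(x,y,yaw=None):
    o=telemetry.get_obs();p=o["tool_pos"];w=o["orientation"][2]
    print("at",p.round(4),"yaw",w.round(1),"clock",o["clock"],"shift",W(x-p[0],y-p[1],w), "turn", None if yaw is None else round((w-yaw)/6,2))
E
python3 - <<'E'
from h import *
go(.6535,.0103,-87)
snap("side","5",(160,110,320,230))
E
```

```text
at [0.5543 0.3908 0.3092] yaw -88.6 clock 17.7667 shift [ 0.3828 -0.09  ] turn -0.27
```

View pics/side5.png

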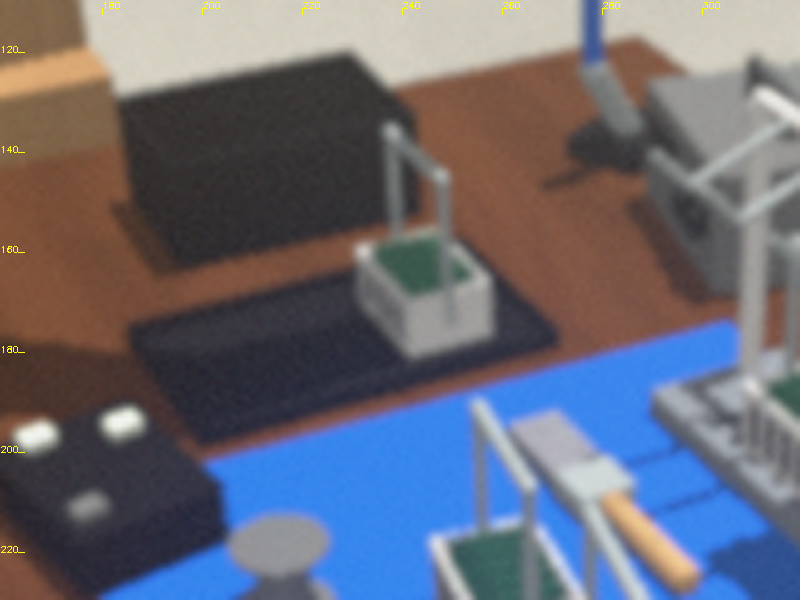

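>>> {"fn": "servo_tool", "kwargs": {
  "rows": [
    [[0.0255, -0.006, 0], [0, 0, 0], 0.5],
    [[0.0255, -0.006, 0], [0, 0, 0], 0.5],
    [[0.0255, -0.006, 0], [0, 0, 0], 0.5],
    [[0.0255, -0.006, 0], [0, 0, 0], 0.5],
    [[0.0255, -0.006, 0], [0, 0, 0], 0.5],
    [[0.0255, -0.006, 0], [0, 0, 0], 0.5],
    [[0.0255, -0.006, 0], [0, 0, 0], 0.5],
    [[0.0255, -0.006, 0], [0, 0, 0], 0.5],
    [[0.0255, -0.006, 0], [0, 0, 0], 0.5],
    [[0.0255, -0.006, 0], [0, 0, 0], 0.5],
    [[0.0255, -0.006, 0], [0, 0, 0], 0.5],
    [[0.0255, -0.006, 0], [0, 0, 0], 0.5],
    [[0.0255, -0.006, 0], [0, 0, 0], 0.5],
    [[0.0255, -0.006, 0], [0, 0, 0], 0.5],
    [[0.0255, -0.006, 0], [0, 0, -0.27], 0.5],
    [[0, 0, 0], [0, 0, 0], 0.5],
    [[0, 0, 0], [0, 0, 0], 0.5]
  ]
}}

```text
clock: 19.23
tool_pos: [0.6505, 0.0078, 0.2988]
orientation: [179.9, -0.0, -87.2]
force: [0.4, -0.5, 0.3]
opening: 0.044
```

```bash
python3 - <<'E'
from h import *
go(.6535,.0103,-87)
print(telemetry.get_obs()["orientation"])
E
```

```text
at [0.6505 0.0078 0.2988] yaw -87.2 clock 19.2333 shift [-0.0024 -0.0031] turn -0.03
[ 1.79915142e+02 -8.91201730e-03 -8.71852862e+01]
```

>>> {"fn": "servo_tool", "kwargs": {
  "rows": [
    [[-0.0024, -0.003, 0], [0, 0, 0], 0.5],
    [[0, 0, 0.025], [0, 0, 0], 0.5],
    [[0, 0, 0.025], [0, 0, 0], 0.5],
    [[0, 0, 0.025], [0, 0, 0], 0.5],
    [[0, 0, 0.022], [0, 0, 0], 0.5],
    [[0, 0, 0.017], [0, 0, 0], 0.5],
    [[0, 0, 0], [0, 0, 0], 0.5],
    [[0, 0, 0], [0, 0, 0], 1],
    [[0, 0, 0], [0, 0, 0], 1],
    [[0, 0, 0], [0, 0, 0], 1],
    [[0, 0, 0], [0, 0, 0], 1],
    [[0, 0, 0], [0, 0, 0], 1],
    [[0, 0, 0], [0, 0, 0], 1],
    [[0, 0, 0], [0, 0, 0], 1]
  ]
}}

```text
clock: 20.4
tool_pos: [0.6527, 0.0117, 0.1863]
orientation: [179.9, 0.0, -87.1]
force: [-5.7, 0.6, 5.7]
opening: 0.0089
```

>>> {"fn": "servo_tool", "kwargs": {
  "rows": [
    [[0, 0, -0.01], [0, 0, 0], 1],
    [[0, 0, -0.015], [0, 0, 0], 1],
    [[0, 0, -0.015], [0, 0, 0], 1],
    [[0, 0, -0.01], [0, 0, 0], 1],
    [[0, 0, 0], [0, 0, 0], 1],
    [[0, 0.015, 0], [0, 0, 0], 1],
    [[0, 0.02, 0], [0, 0, 0], 1],
    [[0, 0.02, 0], [0, 0, 0], 1],
    [[0, 0.02, 0], [0, 0, 0], 1],
    [[0, 0.015, 0], [0, 0, 0], 1],
    [[0, 0, -0.024], [0, 0, 0], 1],
    [[0, 0, -0.024], [0, 0, 0], 1],
    [[0, 0, -0.024], [0, 0, 0], 1],
    [[0, 0, -0.024], [0, 0, 0], 1],
    [[0, 0, 0], [0, 0, 0], 1]
  ]
}}

```text
clock: 21.65
tool_pos: [0.5655, 0.007, 0.3364]
orientation: [-179.6, 0.0, -87.0]
force: [1.5, 0.4, -1.0]
opening: 0.0088
```

```bash
python3 - <<'E'
from h import *
go(.425,.386,-88.7)
snap("side","6",(160,110,440,310))
E
```

```text
at [0.5655 0.007  0.3364] yaw -87.0 clock 21.65 shift [-0.3857  0.1207] turn 0.28
```

View pics/side6.png

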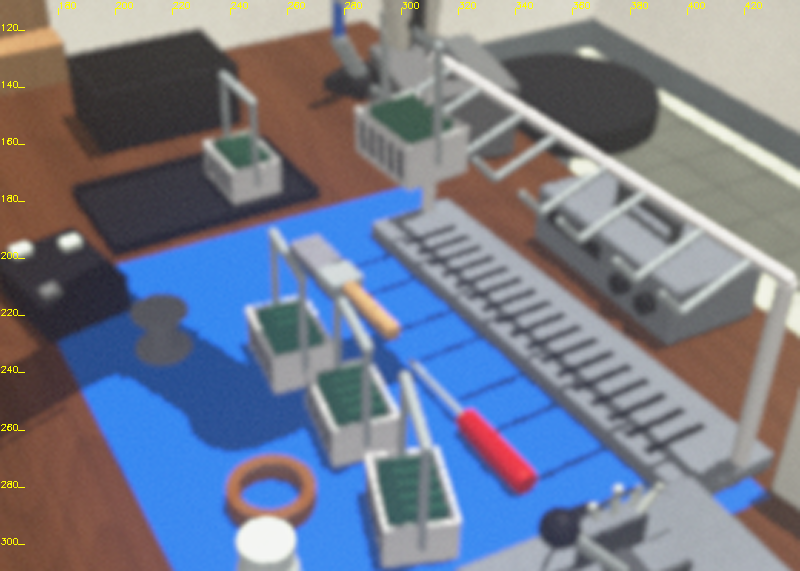

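>>> {"fn": "servo_tool", "kwargs": {
  "rows": [
    [[-0.012, 0.0037, 0], [0, 0, 0], 1],
    [[-0.0241, 0.0075, 0], [0, 0, 0], 1],
    [[-0.0241, 0.0075, 0], [0, 0, 0], 1],
    [[-0.0241, 0.0075, 0], [0, 0, 0], 1],
    [[-0.0241, 0.0075, 0], [0, 0, 0], 1],
    [[-0.0241, 0.0075, 0], [0, 0, 0], 1],
    [[-0.0241, 0.0075, 0], [0, 0, 0], 1],
    [[-0.0241, 0.0075, 0], [0, 0, 0], 1],
    [[-0.0241, 0.0075, 0], [0, 0, 0], 1],
    [[-0.0241, 0.0075, 0], [0, 0, 0], 1],
    [[-0.0241, 0.0075, 0], [0, 0, 0], 1],
    [[-0.0241, 0.0075, 0], [0, 0, 0], 1],
    [[-0.0241, 0.0075, 0], [0, 0, 0], 1],
    [[-0.0241, 0.0075, 0], [0, 0, 0], 1],
    [[-0.0241, 0.0075, 0], [0, 0, 0], 1],
    [[-0.0241, 0.0075, 0], [0, 0, 0], 1],
    [[-0.0121, 0.0038, 0], [0, 0, 0.28], 1],
    [[0, 0, 0], [0, 0, 0], 1],
    [[0, 0, 0], [0, 0, 0], 1]
  ]
}}

```text
clock: 23.28
tool_pos: [0.4229, 0.3864, 0.3297]
orientation: [179.9, -0.1, -88.6]
force: [-0.3, -0.4, -2.0]
opening: 0.0091
```

```bash
python3 - <<'E'
from h import *
go(.425,.386,-88.7)
E
```

```text
at [0.4229 0.3864 0.3297] yaw -88.6 clock 23.2833 shift [ 0.0004 -0.0021] turn 0.01
```

>>> {"fn": "servo_tool", "kwargs": {
  "rows": [
    [[0, -0.002, 0.025], [0, 0, 0], 1],
    [[0, 0, 0.025], [0, 0, 0], 1],
    [[0, 0, 0.025], [0, 0, 0], 1],
    [[0, 0, 0.025], [0, 0, 0], 1],
    [[0, 0, 0.025], [0, 0, 0], 1],
    [[0, 0, 0.025], [0, 0, 0], 1],
    [[0, 0, 0.025], [0, 0, 0], 1],
    [[0, 0, 0.017], [0, 0, 0], 1],
    [[0, 0, 0.006], [0, 0, 0], 1],
    [[0, 0, 0], [0, 0, 0], 1],
    [[0, 0, 0], [0, 0, 0], 1]
  ]
}}

```text
clock: 24.2
tool_pos: [0.4265, 0.3859, 0.134]
orientation: [-180.0, -0.0, -88.7]
force: [-0.4, -0.3, -1.7]
opening: 0.009
```

>>> {"fn": "servo_tool", "kwargs": {
  "rows": [
    [[0, 0, 0.005], [0, 0, 0], 1],
    [[0, 0, 0.002], [0, 0, 0], 1],
    [[0, 0, 0], [0, 0, 0], 1],
    [[0, 0, 0], [0, 0, 0], 1]
  ]
}}

```text
clock: 24.53
tool_pos: [0.4262, 0.3863, 0.1271]
orientation: [-180.0, 0.0, -88.7]
force: [0.5, -0.5, -1.5]
opening: 0.0091
```

>>> {"fn": "servo_tool", "kwargs": {
  "rows": [
    [[0, 0, 0.004], [0, 0, 0], 1],
    [[0, 0, 0.002], [0, 0, 0], 1],
    [[0, 0, 0], [0, 0, 0], 1],
    [[0, 0, 0], [0, 0, 0], 1]
  ]
}}

```text
clock: 24.87
tool_pos: [0.4268, 0.3868, 0.1214]
orientation: [-179.9, 0.1, -88.7]
force: [1.4, -0.0, 3.1]
opening: 0.0084
```

>>> {"fn": "servo_tool", "kwargs": {
  "rows": [
    [[0, 0, 0.002], [0, 0, 0], 1],
    [[0, 0, 0], [0, 0, 0], 1],
    [[0, 0, 0], [0, 0, 0], 1]
  ]
}}

```text
clock: 25.12
tool_pos: [0.4279, 0.387, 0.121]
orientation: [-179.8, 0.1, -88.7]
force: [2.8, -4.0, 13.2]
opening: 0.009
```

Contact. I'll release and retreat upward.

>>> {"fn": "servo_tool", "kwargs": {
  "rows": [
    [[0, 0, -0.002], [0, 0, 0], 1],
    [[0, 0, 0], [0, 0, 0], 0.5],
    [[0, 0, 0], [0, 0, 0], 0.5],
    [[0, 0, 0], [0, 0, 0], 0.5],
    [[0, 0, 0], [0, 0, 0], 0.5],
    [[0, 0, -0.01], [0, 0, 0], 0.5],
    [[0, 0, -0.03], [0, 0, 0], 0.5],
    [[0, 0, -0.035], [0, 0, 0], 0.5],
    [[0, 0, -0.035], [0, 0, 0], 0.5],
    [[0, 0, -0.035], [0, 0, 0], 0.5],
    [[0, 0, -0.035], [0, 0, 0], 0.5],
    [[0, 0, 0], [0, 0, 0], 0.5]
  ]
}}

```text
clock: 26.12
tool_pos: [0.4283, 0.3879, 0.3093]
orientation: [-179.5, 0.5, -88.7]
force: [0.3, 1.7, 0.2]
opening: 0.0439
```

```bash
python3 - <<'E'
from h import *
snap("side","7",(160,110,440,310))
snap("top","7",(100,110,380,265))
E
```

```text
(no output)
```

View pics/side7.png

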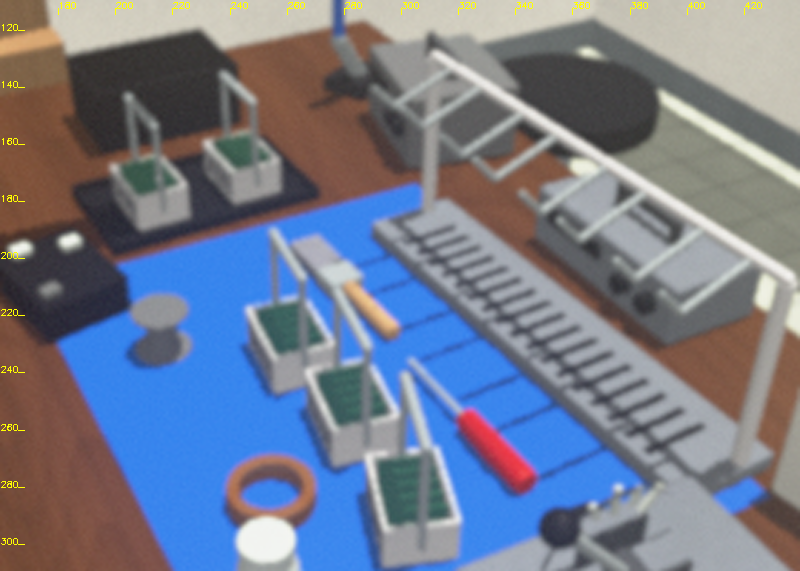

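View pics/top7.png

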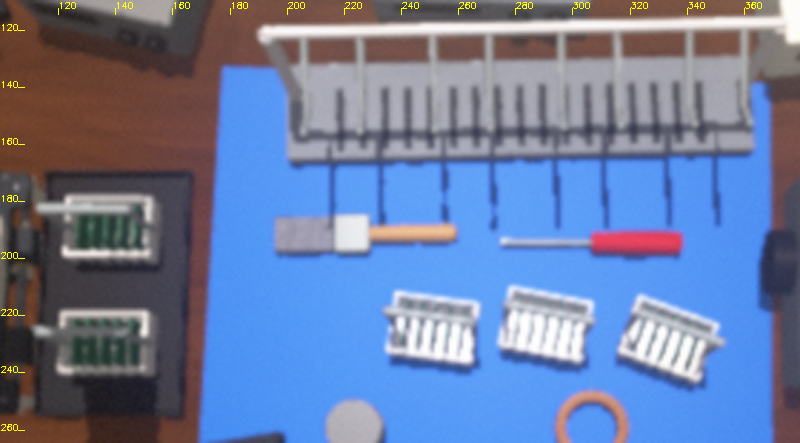

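```bash
python3 - <<'E'
from h import *
go(.4565,.038,-95.3)
E
```

```text
at [0.4263 0.3866 0.3029] yaw -88.7 clock 26.2167 shift [ 0.3492 -0.0225] turn 1.1
```

>>> {"fn": "servo_tool", "kwargs": {
  "rows": [
    [[0.025, -0.0016, 0], [0, 0, 0], 0.4],
    [[0.025, -0.0016, 0], [0, 0, 0], 0.4],
    [[0.025, -0.0016, 0], [0, 0, 0], 0.4],
    [[0.025, -0.0016, 0], [0, 0, 0], 0.4],
    [[0.025, -0.0016, 0], [0, 0, 0], 0.4],
    [[0.025, -0.0016, 0], [0, 0, 0], 0.4],
    [[0.025, -0.0016, 0], [0, 0, 0], 0.4],
    [[0.025, -0.0016, 0], [0, 0, 0], 0.4],
    [[0.025, -0.0016, 0], [0, 0, 0], 0.4],
    [[0.025, -0.0016, 0], [0, 0, 0], 0.4],
    [[0.025, -0.0016, 0], [0, 0, 0], 0.4],
    [[0.025, -0.0016, 0], [0, 0, 0], 0.4],
    [[0.025, -0.0016, 0], [0, 0, 0], 0.4],
    [[0.025, -0.0016, 0], [0, 0, 0], 0.4],
    [[0, 0, 0], [0, 0, 0.55], 0.4],
    [[0, 0, 0], [0, 0, 0.55], 0.4],
    [[0, 0, 0], [0, 0, 0], 0.4]
  ]
}}

```text
clock: 27.63
tool_pos: [0.4555, 0.0359, 0.2996]
orientation: [179.9, -0.1, -95.5]
force: [-0.6, 0.6, -0.7]
opening: 0.0528
```

```bash
python3 - <<'E'
from h import *
go(.4565,.038,-95.3)
snap("side","8",(160,110,440,310))
E
```

```text
at [0.4555 0.0359 0.2996] yaw -95.5 clock 27.6333 shift [-0.0022 -0.0008] turn -0.04
```

View pics/side8.png

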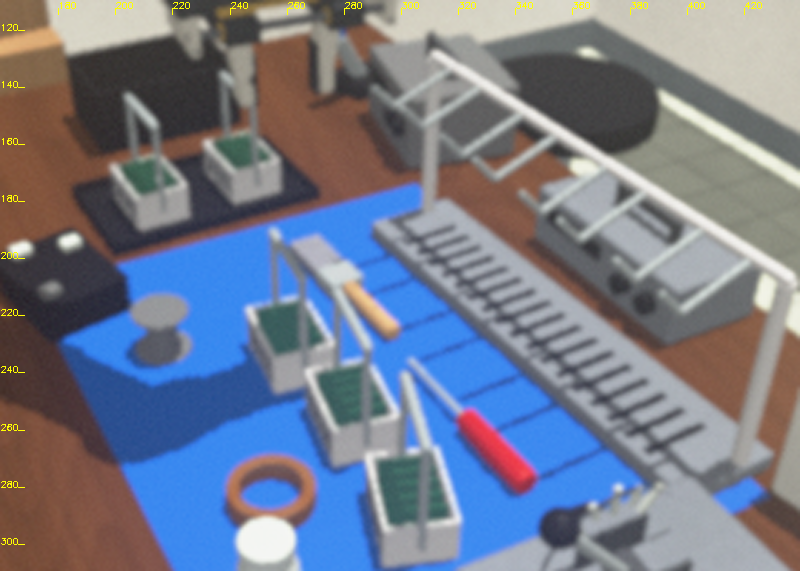

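>>> {"fn": "servo_tool", "kwargs": {
  "rows": [
    [[-0.002, -0.001, 0.025], [0, 0, 0], 0.4],
    [[0, 0, 0.025], [0, 0, 0], 0.4],
    [[0, 0, 0.025], [0, 0, 0], 0.4],
    [[0, 0, 0.025], [0, 0, 0], 0.4],
    [[0, 0, 0.025], [0, 0, 0], 0.4],
    [[0, 0, 0.025], [0, 0, 0], 0.4],
    [[0, 0, 0.02], [0, 0, 0], 0.4],
    [[0, 0, 0.014], [0, 0, 0], 0.4],
    [[0, 0, 0], [0, 0, 0], 0.4],
    [[0, 0, 0], [0, 0, 0], 0.4]
  ]
}}

```text
clock: 28.52
tool_pos: [0.4568, 0.0385, 0.116]
orientation: [179.9, -0.1, -95.2]
force: [0.3, 0.6, 0.4]
opening: 0.0526
```

```bash
python3 - <<'E'
from h import *
snap("side","9",(230,160,330,260))
E
```

```text
(no output)
```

View pics/side9.png

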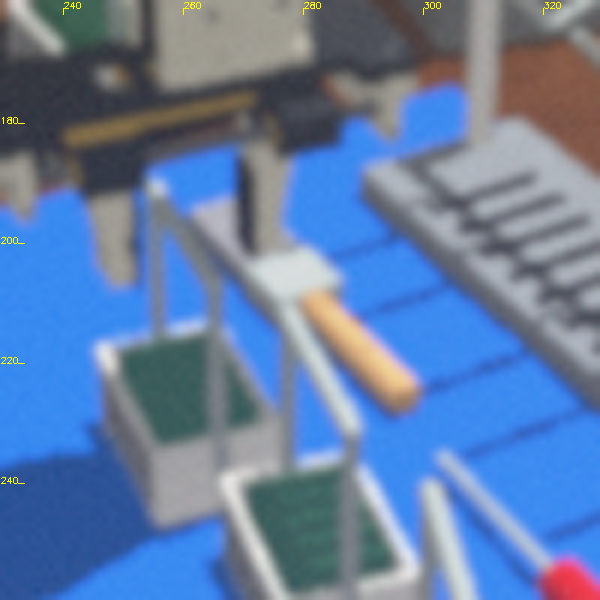

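Fingers straddle the bar. I'll close and lift.

>>> {"fn": "servo_tool", "kwargs": {
  "rows": [
    [[0, 0, 0], [0, 0, 0], 1],
    [[0, 0, 0], [0, 0, 0], 1],
    [[0, 0, 0], [0, 0, 0], 1],
    [[0, 0, 0], [0, 0, 0], 1],
    [[0, 0, 0], [0, 0, 0], 1],
    [[0, 0, 0], [0, 0, 0], 1],
    [[0, 0, 0], [0, 0, 0], 1],
    [[0, 0, 0], [0, 0, 0], 1]
  ]
}}

```text
clock: 29.23
tool_pos: [0.4573, 0.0385, 0.1166]
orientation: [180.0, -0.0, -95.3]
force: [-1.5, -0.2, 1.7]
opening: 0.009
```

>>> {"fn": "servo_tool", "kwargs": {
  "rows": [
    [[0, 0, -0.012], [0, 0, 0], 1],
    [[0, 0, -0.022], [0, 0, 0], 1],
    [[0, 0, -0.024], [0, 0, 0], 1],
    [[0, 0, -0.024], [0, 0, 0], 1],
    [[0, 0, -0.024], [0, 0, 0], 1],
    [[0, 0, -0.02], [0, 0, 0], 1],
    [[0, 0, -0.01], [0, 0, 0], 1],
    [[0, 0, 0], [0, 0, 0], 1],
    [[0, 0, 0], [0, 0, 0], 1],
    [[0, 0, 0], [0, 0, 0], 1]
  ]
}}

```text
clock: 30.07
tool_pos: [0.4565, 0.0384, 0.2508]
orientation: [179.9, -0.0, -95.3]
force: [-0.1, 0.2, -3.0]
opening: 0.0088
```

```bash
python3 - <<'E'
from h import *
print(W(.6535-.08-.456,.0103-.004-.038,-95.3))
go(.5735,.006,-87)
snap("side","10",(230,110,440,310))
snap("top","10",(180,105,380,255))
E
```

```text
[ 0.0207 -0.1199]
at [0.4565 0.0384 0.2508] yaw -95.3 clock 30.0667 shift [ 0.0213 -0.1195] turn -1.39
```

View pics/side10.png

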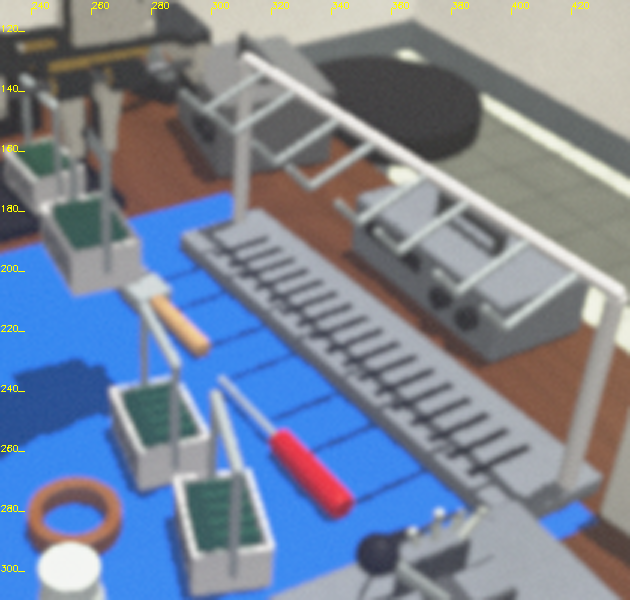

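View pics/top10.png

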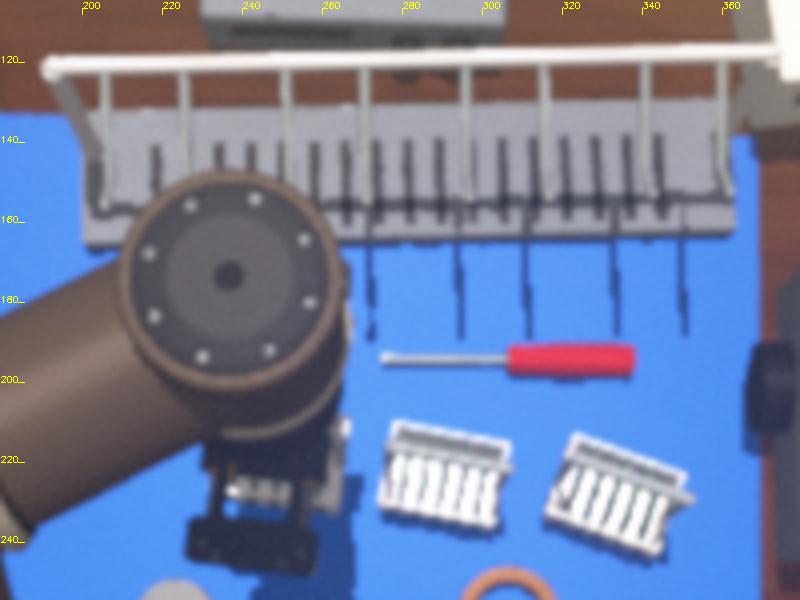

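>>> {"fn": "servo_tool", "kwargs": {
  "rows": [
    [[0.0015, -0.008, 0], [0, 0, 0], 1],
    [[0.003, -0.0165, 0], [0, 0, 0], 1],
    [[0.003, -0.0165, 0], [0, 0, 0], 1],
    [[0.003, -0.0165, 0], [0, 0, 0], 1],
    [[0.003, -0.0165, 0], [0, 0, 0], 1],
    [[0.003, -0.0165, 0], [0, 0, 0], 1],
    [[0.003, -0.0165, 0], [0, 0, 0], 1],
    [[0.0018, -0.012, 0.007], [0, 0, 0], 1],
    [[0, 0, 0.007], [0, 0, -0.5], 1],
    [[0, 0, 0], [0, 0, -0.5], 1],
    [[0, 0, 0], [0, 0, -0.39], 1],
    [[0, 0, 0], [0, 0, 0], 1],
    [[0, 0, 0], [0, 0, 0], 1]
  ]
}}

```text
clock: 31.25
tool_pos: [0.5739, 0.0062, 0.2376]
orientation: [179.9, -0.0, -87.1]
force: [0.4, 0.2, -2.0]
opening: 0.0088
```

```bash
python3 - <<'E'
from h import *
go(.6535,.0110,-87)
snap("side","11",(230,110,440,310))
E
```

```text
at [0.5739 0.0062 0.2376] yaw -87.1 clock 31.25 shift [-0.0007 -0.0798] turn -0.01
```

View pics/side11.png

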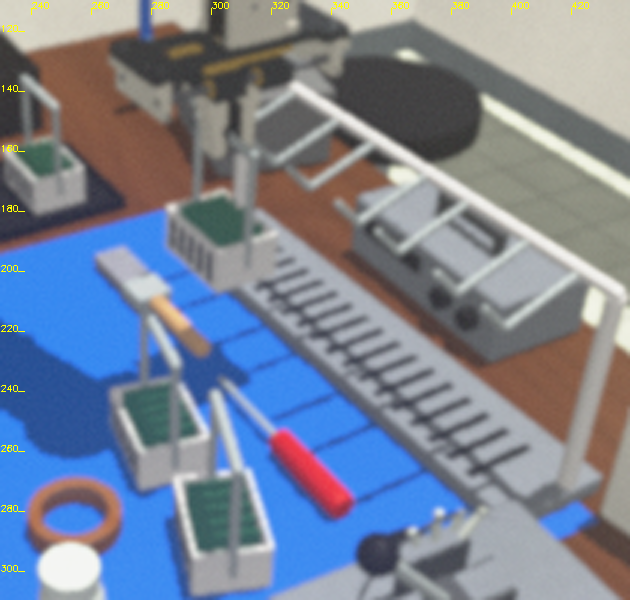

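>>> {"fn": "servo_tool", "kwargs": {
  "rows": [
    [[-0.0007, -0.01, 0], [0, 0, 0], 1],
    [[0, -0.016, 0], [0, 0, 0], 1],
    [[0, -0.016, 0], [0, 0, 0], 1],
    [[0, -0.016, 0], [0, 0, 0], 1],
    [[0, -0.014, 0], [0, 0, 0], 1],
    [[0, -0.0078, 0], [0, 0, 0], 1],
    [[0, 0, 0], [0, 0, 0], 1],
    [[0, 0, 0], [0, 0, 0], 1],
    [[0, 0, 0.012], [0, 0, 0], 1],
    [[0, 0, 0.015], [0, 0, 0], 1],
    [[0, 0, 0.01], [0, 0, 0], 1],
    [[0, 0, 0.006], [0, 0, 0], 1],
    [[0, 0, 0], [0, 0, 0], 1],
    [[0, 0, 0], [0, 0, 0], 1]
  ]
}}

```text
clock: 32.47
tool_pos: [0.6534, 0.0111, 0.1955]
orientation: [180.0, -0.0, -87.0]
force: [1.1, 1.0, -1.8]
opening: 0.0087
```

>>> {"fn": "servo_tool", "kwargs": {
  "rows": [
    [[0, 0, 0.005], [0, 0, 0], 1],
    [[0, 0, 0.002], [0, 0, 0], 1],
    [[0, 0, 0], [0, 0, 0], 1],
    [[0, 0, 0], [0, 0, 0], 1]
  ]
}}

```text
clock: 32.8
tool_pos: [0.6536, 0.0112, 0.1887]
orientation: [-180.0, -0.0, -87.0]
force: [0.0, -0.6, -1.4]
opening: 0.0092
```

>>> {"fn": "servo_tool", "kwargs": {
  "rows": [
    [[0, 0, 0.002], [0, 0, 0], 1],
    [[0, 0, 0], [0, 0, 0], 1],
    [[0, 0, 0], [0, 0, 0], 1]
  ]
}}

```text
clock: 33.05
tool_pos: [0.6536, 0.0112, 0.1866]
orientation: [-180.0, -0.0, -87.0]
force: [-0.7, -0.4, -2.6]
opening: 0.0085
```

```bash
python3 - <<'E'
from h import *
print(telemetry.get_obs()["force"],telemetry.get_obs()["tool_pos"])
snap("side","12",(280,110,380,210))
E
```

```text
[-0.69331928 -0.39559334 -2.55419004] [0.6536233  0.01120455 0.18662698]
```

View pics/side12.png

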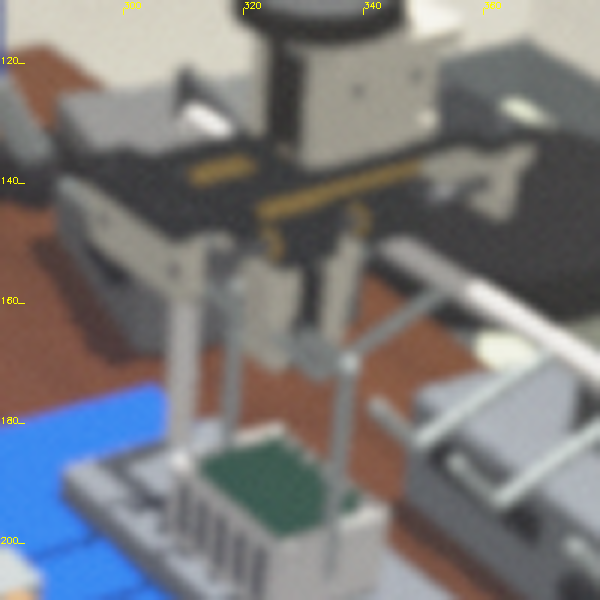

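>>> {"fn": "servo_tool", "kwargs": {
  "rows": [
    [[0, 0, 0.002], [0, 0, 0], 1],
    [[0, 0, 0], [0, 0, 0], 1],
    [[0, 0, 0.002], [0, 0, 0], 1],
    [[0, 0, 0], [0, 0, 0], 1],
    [[0, 0, 0], [0, 0, 0], 1]
  ]
}}

```text
clock: 33.52
tool_pos: [0.6539, 0.0112, 0.1858]
orientation: [-179.8, -0.0, -86.9]
force: [-7.2, 1.9, 15.1]
opening: 0.009
```

>>> {"fn": "servo_tool", "kwargs": {
  "rows": [
    [[0, 0, -0.002], [0, 0, 0], 1],
    [[0, 0, 0], [0, 0, 0], 0.55],
    [[0, 0, 0], [0, 0, 0], 0.55],
    [[0, 0, 0], [0, 0, 0], 0.55],
    [[0, 0, 0], [0, 0, 0], 0.55],
    [[0, 0, 0], [0, 0, 0], 0.55],
    [[0, 0, -0.015], [0, 0, 0], 0.55],
    [[0, 0, -0.025], [0, 0, 0], 0.55],
    [[0, 0, -0.03], [0, 0, 0], 0.55],
    [[0, 0, -0.03], [0, 0, 0], 0.55],
    [[0, 0, -0.02], [0, 0, 0], 0.55],
    [[0, 0, 0], [0, 0, 0], 0.55]
  ]
}}

```text
clock: 34.52
tool_pos: [0.6556, 0.0111, 0.3101]
orientation: [-179.5, 0.0, -87.0]
force: [0.8, -0.1, 1.6]
opening: 0.0393
```

```bash
python3 - <<'E'
from h import *
go(.461,-.082,-99.3)
snap("side","13",(230,110,440,310))
E
```

```text
at [0.6556 0.0111 0.3101] yaw -87.0 clock 34.5167 shift [0.0827 0.1992] turn 2.05
```

View pics/side13.png

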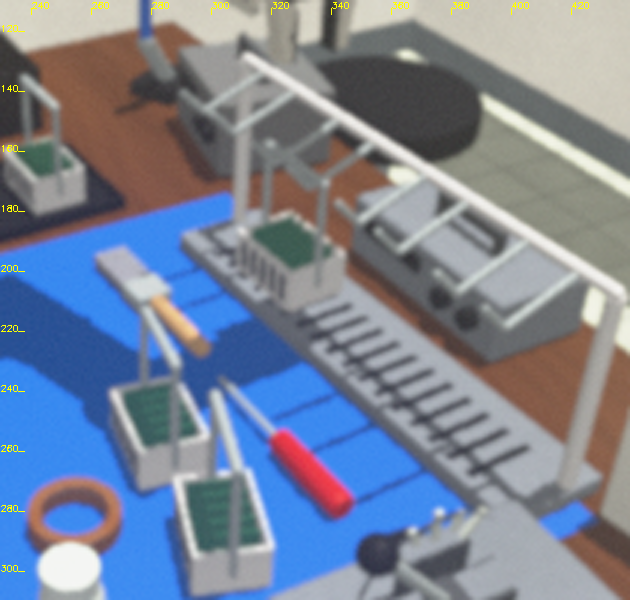

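>>> {"fn": "servo_tool", "kwargs": {
  "rows": [
    [[0.0092, 0.0221, 0], [0, 0, 0], 0.4],
    [[0.0092, 0.0221, 0], [0, 0, 0], 0.4],
    [[0.0092, 0.0221, 0], [0, 0, 0], 0.4],
    [[0.0092, 0.0221, 0], [0, 0, 0], 0.4],
    [[0.0092, 0.0221, 0], [0, 0, 0], 0.4],
    [[0.0092, 0.0221, 0], [0, 0, 0], 0.4],
    [[0.0092, 0.0221, 0], [0, 0, 0], 0.4],
    [[0.0092, 0.0221, 0], [0, 0, 0], 0.4],
    [[0.0092, 0.0221, 0], [0, 0, 0], 0.4],
    [[0, 0, 0], [0, 0, 0.7], 0.4],
    [[0, 0, 0], [0, 0, 0.7], 0.4],
    [[0, 0, 0], [0, 0, 0.65], 0.4],
    [[0, 0, 0], [0, 0, 0], 0.4]
  ]
}}

```text
clock: 35.65
tool_pos: [0.4587, -0.082, 0.3036]
orientation: [179.9, -0.0, -99.5]
force: [-0.3, -0.2, 0.1]
opening: 0.0527
```

```bash
python3 - <<'E'
from h import *
go(.461,-.082,-99.3)
snap("side","14",(230,110,440,310))
E
```

```text
at [ 0.4587 -0.082   0.3036] yaw -99.5 clock 35.65 shift [-0.0004 -0.0023] turn -0.03
```

View pics/side14.png

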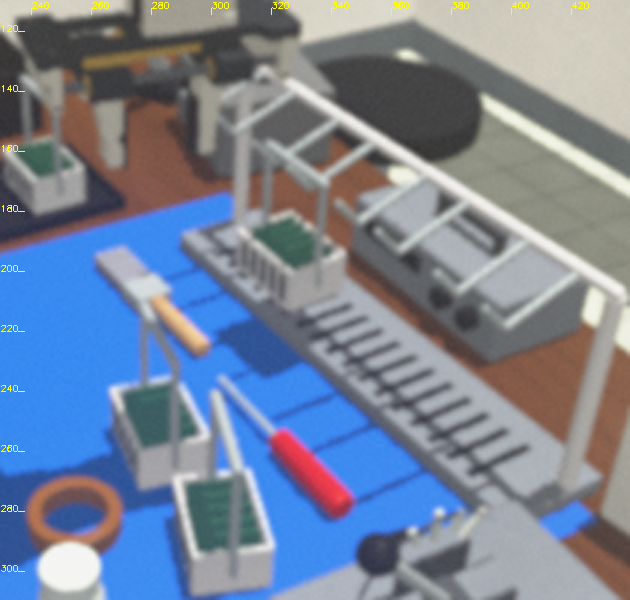

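>>> {"fn": "servo_tool", "kwargs": {
  "rows": [
    [[0, -0.002, 0.025], [0, 0, 0], 0.4],
    [[0, 0, 0.025], [0, 0, 0], 0.4],
    [[0, 0, 0.025], [0, 0, 0], 0.4],
    [[0, 0, 0.025], [0, 0, 0], 0.4],
    [[0, 0, 0.025], [0, 0, 0], 0.4],
    [[0, 0, 0.025], [0, 0, 0], 0.4],
    [[0, 0, 0.022], [0, 0, 0], 0.4],
    [[0, 0, 0.016], [0, 0, 0], 0.4],
    [[0, 0, 0], [0, 0, 0], 0.4],
    [[0, 0, 0], [0, 0, 0], 0.4]
  ]
}}

```text
clock: 36.53
tool_pos: [0.4607, -0.0824, 0.1159]
orientation: [179.9, -0.1, -99.2]
force: [-0.1, 0.1, 0.8]
opening: 0.0523
```

>>> {"fn": "servo_tool", "kwargs": {
  "rows": [
    [[0, 0, 0], [0, 0, 0], 1],
    [[0, 0, 0], [0, 0, 0], 1],
    [[0, 0, 0], [0, 0, 0], 1],
    [[0, 0, 0], [0, 0, 0], 1],
    [[0, 0, 0], [0, 0, 0], 1],
    [[0, 0, 0], [0, 0, 0], 1],
    [[0, 0, 0], [0, 0, 0], 1],
    [[0, 0, 0], [0, 0, 0], 1]
  ]
}}

```text
clock: 37.2
tool_pos: [0.4614, -0.0822, 0.1167]
orientation: [-180.0, 0.0, -99.3]
force: [-0.3, -0.3, -0.5]
opening: 0.0092
```

>>> {"fn": "servo_tool", "kwargs": {
  "rows": [
    [[0, 0, -0.012], [0, 0, 0], 1],
    [[0, 0, -0.022], [0, 0, 0], 1],
    [[0, 0, -0.024], [0, 0, 0], 1],
    [[0, 0, -0.024], [0, 0, 0], 1],
    [[0, 0, -0.024], [0, 0, 0], 1],
    [[0, 0, -0.02], [0, 0, 0], 1],
    [[0, 0, -0.01], [0, 0, 0], 1],
    [[0, 0, 0], [0, 0, 0], 1],
    [[0, 0, 0], [0, 0, 0], 1],
    [[0, 0, 0], [0, 0, 0], 1]
  ]
}}

```text
clock: 38.03
tool_pos: [0.4603, -0.0822, 0.2509]
orientation: [179.9, -0.0, -99.3]
force: [0.4, 0.9, -1.6]
opening: 0.0091
```

```bash
python3 - <<'E'
from h import *
# hook1 seat ~ (.6595,-.1138): approach 80mm before
go(.6595-.08,-.1138-.0042,-87)
snap("side","15",(230,110,440,310))
snap("top","15",(180,105,380,255))
E
```

```text
at [ 0.4603 -0.0822  0.2509] yaw -99.3 clock 38.0333 shift [ 0.0161 -0.1234] turn -2.05
```

View pics/side15.png

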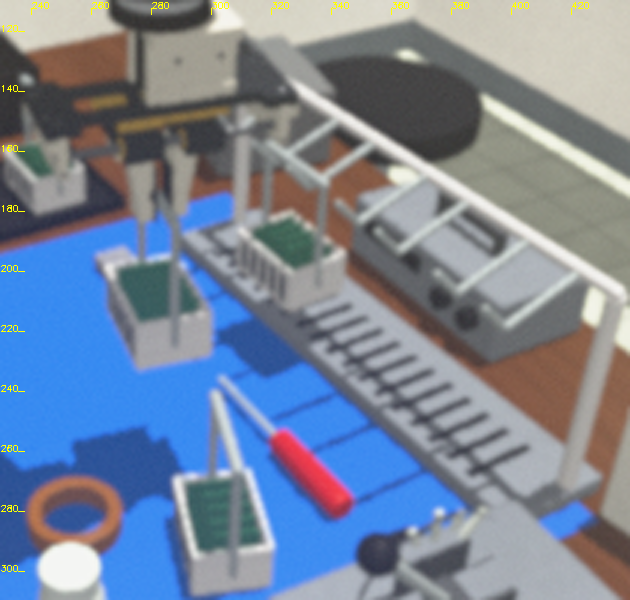

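View pics/top15.png

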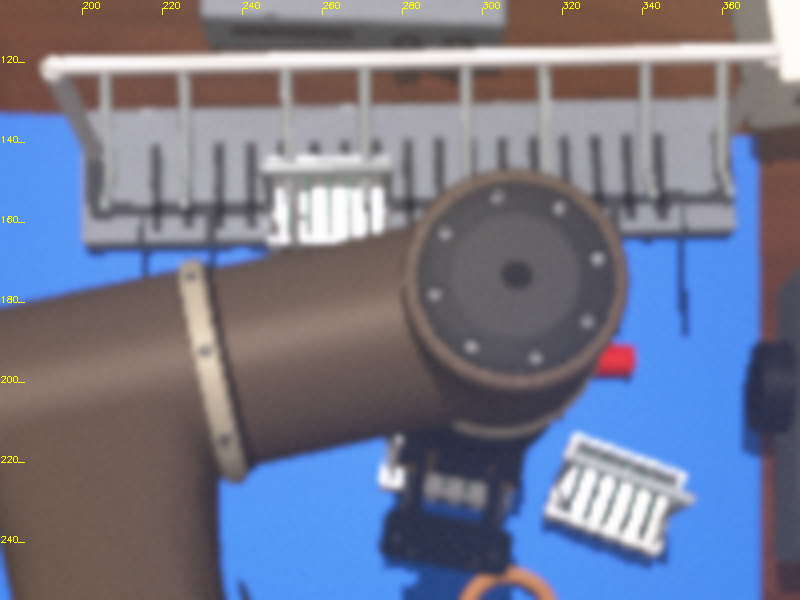

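>>> {"fn": "servo_tool", "kwargs": {
  "rows": [
    [[0.001, -0.008, 0], [0, 0, 0], 1],
    [[0.002, -0.0165, 0], [0, 0, 0], 1],
    [[0.0025, -0.0165, 0], [0, 0, 0], 1],
    [[0.0025, -0.0165, 0], [0, 0, 0], 1],
    [[0.0025, -0.0165, 0], [0, 0, 0], 1],
    [[0.002, -0.0165, 0], [0, 0, 0], 1],
    [[0.002, -0.0165, 0], [0, 0, 0], 1],
    [[0.0015, -0.0165, 0.007], [0, 0, 0], 1],
    [[0, 0, 0.007], [0, 0, -0.55], 1],
    [[0, 0, 0], [0, 0, -0.6], 1],
    [[0, 0, 0], [0, 0, -0.6], 1],
    [[0, 0, 0], [0, 0, -0.3], 1],
    [[0, 0, 0], [0, 0, 0], 1],
    [[0, 0, 0], [0, 0, 0], 1]
  ]
}}

```text
clock: 39.3
tool_pos: [0.5808, -0.1182, 0.2377]
orientation: [179.9, -0.0, -87.1]
force: [0.7, -0.5, -0.9]
opening: 0.009
```

```bash
python3 - <<'E'
from h import *
go(.6592,-.1134,-87)
E
```

```text
at [ 0.5808 -0.1182  0.2377] yaw -87.1 clock 39.3 shift [-0.0007 -0.0786] turn -0.01
```

>>> {"fn": "servo_tool", "kwargs": {
  "rows": [
    [[-0.0007, -0.01, 0], [0, 0, 0], 1],
    [[0, -0.016, 0], [0, 0, 0], 1],
    [[0, -0.016, 0], [0, 0, 0], 1],
    [[0, -0.016, 0], [0, 0, 0], 1],
    [[0, -0.013, 0], [0, 0, 0], 1],
    [[0, -0.0076, 0], [0, 0, 0], 1],
    [[0, 0, 0], [0, 0, 0], 1],
    [[0, 0, 0], [0, 0, 0], 1],
    [[0, 0, 0.012], [0, 0, 0], 1],
    [[0, 0, 0.015], [0, 0, 0], 1],
    [[0, 0, 0.01], [0, 0, 0], 1],
    [[0, 0, 0.008], [0, 0, 0], 1],
    [[0, 0, 0.004], [0, 0, 0], 1],
    [[0, 0, 0], [0, 0, 0], 1],
    [[0, 0, 0], [0, 0, 0], 1]
  ]
}}

```text
clock: 40.55
tool_pos: [0.6591, -0.1132, 0.1898]
orientation: [-180.0, -0.0, -87.0]
force: [-0.8, 0.3, -0.6]
opening: 0.0091
```

>>> {"fn": "servo_tool", "kwargs": {
  "rows": [
    [[0, 0, 0.002], [0, 0, 0], 1],
    [[0, 0, 0], [0, 0, 0], 1],
    [[0, 0, 0.002], [0, 0, 0], 1],
    [[0, 0, 0], [0, 0, 0], 1],
    [[0, 0, 0], [0, 0, 0], 1]
  ]
}}

```text
clock: 40.97
tool_pos: [0.6595, -0.1132, 0.1865]
orientation: [-179.9, -0.0, -87.0]
force: [-0.3, 1.2, 4.6]
opening: 0.0084
```

```bash
python3 - <<'E'
from h import *
snap("side","16",(310,130,410,230))
E
```

```text
(no output)
```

View pics/side16.png

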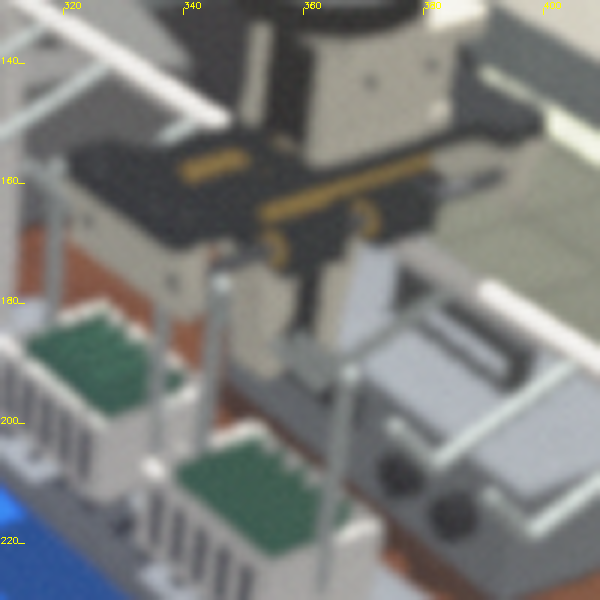

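Contact was felt at the same height as before. I'll settle another 1.5 mm, then release.

>>> {"fn": "servo_tool", "kwargs": {
  "rows": [
    [[0, 0, 0.0015], [0, 0, 0], 1],
    [[0, 0, 0], [0, 0, 0], 1],
    [[0, 0, -0.002], [0, 0, 0], 1],
    [[0, 0, 0], [0, 0, 0], 0.55],
    [[0, 0, 0], [0, 0, 0], 0.55],
    [[0, 0, 0], [0, 0, 0], 0.55],
    [[0, 0, 0], [0, 0, 0], 0.55],
    [[0, 0, 0], [0, 0, 0], 0.55],
    [[0, 0, -0.015], [0, 0, 0], 0.55],
    [[0, 0, -0.025], [0, 0, 0], 0.55],
    [[0, 0, -0.03], [0, 0, 0], 0.55],
    [[0, 0, -0.03], [0, 0, 0], 0.55],
    [[0, 0, -0.02], [0, 0, 0], 0.55],
    [[0, 0, 0], [0, 0, 0], 0.55]
  ]
}}

```text
clock: 42.18
tool_pos: [0.6609, -0.1137, 0.3118]
orientation: [-179.5, -0.1, -87.0]
force: [0.8, 0.2, 1.2]
opening: 0.0396
```

```bash
python3 - <<'E'
from h import *
go(.450,-.212,-107.9)
snap("side","17",(230,110,440,310))
E
```

```text
at [ 0.6609 -0.1137  0.3118] yaw -87.0 clock 42.1833 shift [0.0871 0.2158] turn 3.49
```

View pics/side17.png

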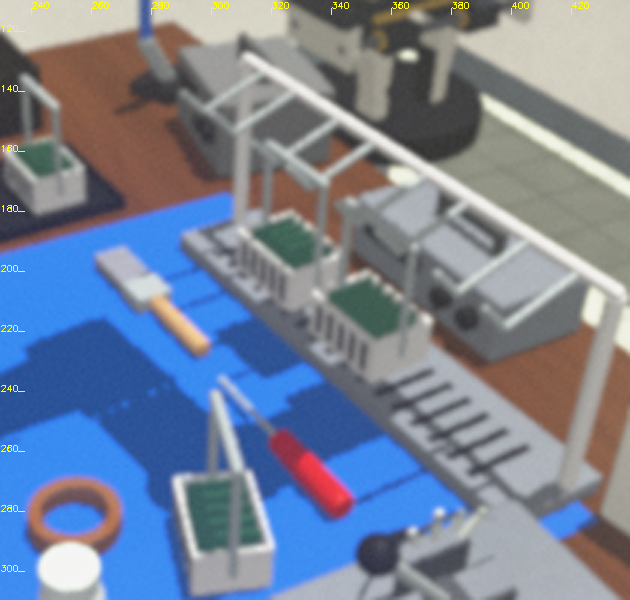

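>>> {"fn": "servo_tool", "kwargs": {
  "rows": [
    [[0.0087, 0.0216, 0], [0, 0, 0], 0.4],
    [[0.0087, 0.0216, 0], [0, 0, 0], 0.4],
    [[0.0087, 0.0216, 0], [0, 0, 0], 0.4],
    [[0.0087, 0.0216, 0], [0, 0, 0], 0.4],
    [[0.0087, 0.0216, 0], [0, 0, 0], 0.4],
    [[0.0087, 0.0216, 0], [0, 0, 0], 0.4],
    [[0.0087, 0.0216, 0], [0, 0, 0], 0.4],
    [[0.0087, 0.0216, 0], [0, 0, 0], 0.4],
    [[0.0087, 0.0216, 0], [0, 0, 0], 0.4],
    [[0.0087, 0.0216, 0], [0, 0, 0], 0.4],
    [[0, 0, 0], [0, 0, 0.71], 0.4],
    [[0, 0, 0], [0, 0, 0.71], 0.4],
    [[0, 0, 0], [0, 0, 0.71], 0.4],
    [[0, 0, 0], [0, 0, 0.71], 0.4],
    [[0, 0, 0], [0, 0, 0.71], 0.4],
    [[0, 0, 0], [0, 0, 0], 0.4]
  ]
}}

```text
clock: 43.57
tool_pos: [0.4474, -0.2113, 0.3051]
orientation: [179.9, -0.0, -108.5]
force: [0.4, -0.5, 0.2]
opening: 0.0524
```

```bash
python3 - <<'E'
from h import *
go(.4503,-.212,-108.3)
snap("side","18",(230,110,440,310))
E
```

```text
at [ 0.4474 -0.2113  0.3051] yaw -108.5 clock 43.5667 shift [-0.0002 -0.003 ] turn -0.03
```

View pics/side18.png

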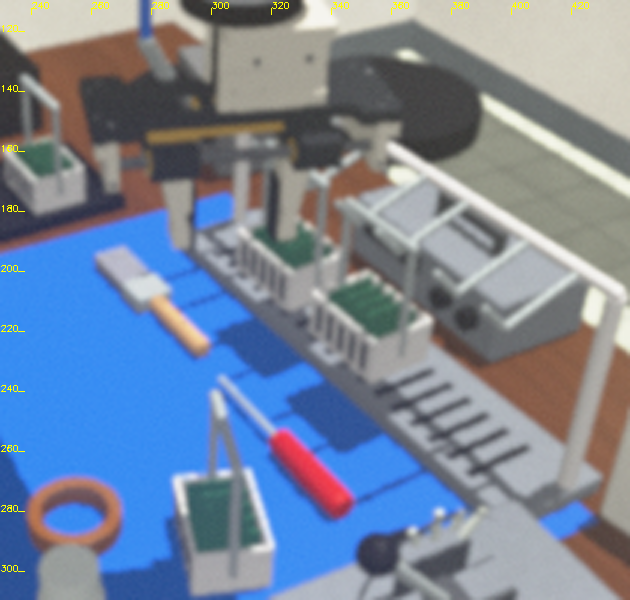

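>>> {"fn": "servo_tool", "kwargs": {
  "rows": [
    [[0, -0.003, 0.025], [0, 0, 0], 0.4],
    [[0, 0, 0.025], [0, 0, 0], 0.4],
    [[0, 0, 0.025], [0, 0, 0], 0.4],
    [[0, 0, 0.025], [0, 0, 0], 0.4],
    [[0, 0, 0.025], [0, 0, 0], 0.4],
    [[0, 0, 0.025], [0, 0, 0], 0.4],
    [[0, 0, 0.022], [0, 0, 0], 0.4],
    [[0, 0, 0.0175], [0, 0, 0], 0.4],
    [[0, 0, 0], [0, 0, 0], 0.4],
    [[0, 0, 0], [0, 0, 0], 0.4]
  ]
}}

```text
clock: 44.45
tool_pos: [0.4501, -0.2124, 0.1159]
orientation: [179.9, -0.1, -108.2]
force: [1.5, -0.2, 0.5]
opening: 0.0527
```

>>> {"fn": "servo_tool", "kwargs": {
  "rows": [
    [[0, 0, 0], [0, 0, 0], 1],
    [[0, 0, 0], [0, 0, 0], 1],
    [[0, 0, 0], [0, 0, 0], 1],
    [[0, 0, 0], [0, 0, 0], 1],
    [[0, 0, 0], [0, 0, 0], 1],
    [[0, 0, 0], [0, 0, 0], 1],
    [[0, 0, 0], [0, 0, 0], 1],
    [[0, 0, 0], [0, 0, 0], 1]
  ]
}}

```text
clock: 45.12
tool_pos: [0.4507, -0.2123, 0.1167]
orientation: [-180.0, -0.0, -108.3]
force: [-0.5, 1.1, 2.0]
opening: 0.0089
```

>>> {"fn": "servo_tool", "kwargs": {
  "rows": [
    [[0, 0, -0.012], [0, 0, 0], 1],
    [[0, 0, -0.022], [0, 0, 0], 1],
    [[0, 0, -0.024], [0, 0, 0], 1],
    [[0, 0, -0.024], [0, 0, 0], 1],
    [[0, 0, -0.024], [0, 0, 0], 1],
    [[0, 0, -0.02], [0, 0, 0], 1],
    [[0, 0, -0.01], [0, 0, 0], 1],
    [[0, 0, 0], [0, 0, 0], 1],
    [[0, 0, 0], [0, 0, 0], 1],
    [[0, 0, 0], [0, 0, 0], 1]
  ]
}}

```text
clock: 45.95
tool_pos: [0.4498, -0.212, 0.2508]
orientation: [179.8, 0.0, -108.3]
force: [0.2, 0.4, -3.2]
opening: 0.009
```

```bash
python3 - <<'E'
from h import *
go(.665-.08,-.2388-.0042,-87)
snap("side","19",(230,110,440,310))
E
```

```text
at [ 0.4498 -0.212   0.2508] yaw -108.3 clock 45.95 shift [-0.013  -0.1381] turn -3.55
```

View pics/side19.png

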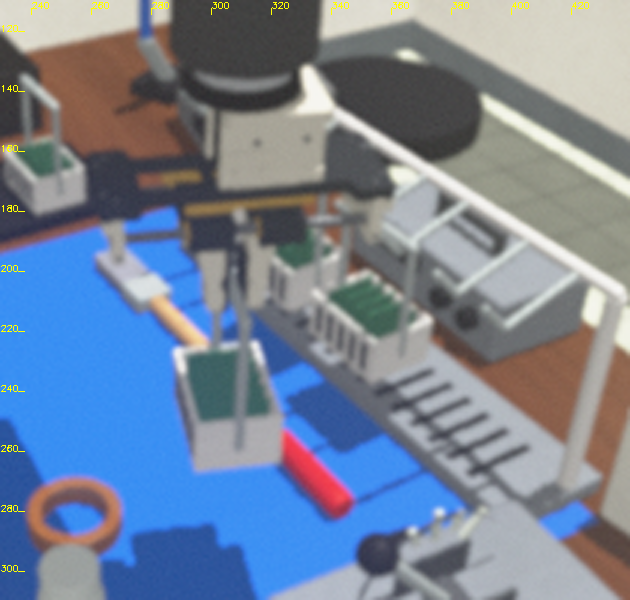

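>>> {"fn": "servo_tool", "kwargs": {
  "rows": [
    [[0, 0, 0], [0, 0, -0.71], 1],
    [[0, 0, 0], [0, 0, -0.71], 1],
    [[0, 0, 0], [0, 0, -0.71], 1],
    [[0, 0, 0], [0, 0, -0.71], 1],
    [[0, 0, 0], [0, 0, -0.71], 1],
    [[0, 0, 0], [0, 0, 0], 1],
    [[0, 0, 0], [0, 0, 0], 1]
  ]
}}

```text
clock: 46.58
tool_pos: [0.4503, -0.2122, 0.2515]
orientation: [179.9, 0.0, -87.1]
force: [-0.9, -0.9, -2.5]
opening: 0.0087
```

```bash
python3 - <<'E'
from h import *
go(.665-.08,-.2388-.0042,-87)
E
```

```text
at [ 0.4503 -0.2122  0.2515] yaw -87.1 clock 46.5833 shift [ 0.0375 -0.133 ] turn -0.02
```

>>> {"fn": "servo_tool", "kwargs": {
  "rows": [
    [[0.0025, -0.009, 0], [0, 0, 0], 1],
    [[0.005, -0.0177, 0], [0, 0, 0], 1],
    [[0.005, -0.0177, 0], [0, 0, 0], 1],
    [[0.005, -0.0177, 0], [0, 0, 0], 1],
    [[0.005, -0.0177, 0], [0, 0, 0], 1],
    [[0.005, -0.0177, 0], [0, 0, 0], 1],
    [[0.005, -0.0177, 0.004], [0, 0, 0], 1],
    [[0.005, -0.0177, 0.005], [0, 0, 0], 1],
    [[0, 0, 0.005], [0, 0, 0], 1],
    [[0, 0, 0], [0, 0, 0], 1],
    [[0, 0, 0], [0, 0, 0], 1]
  ]
}}

```text
clock: 47.5
tool_pos: [0.5849, -0.2428, 0.2374]
orientation: [179.9, 0.0, -87.1]
force: [-0.2, -0.2, -3.0]
opening: 0.009
```

```bash
python3 - <<'E'
from h import *
go(.665,-.2388,-87)
E
```

```text
at [ 0.5849 -0.2428  0.2374] yaw -87.1 clock 47.5 shift [ 0.0001 -0.0802] turn -0.01
```

>>> {"fn": "servo_tool", "kwargs": {
  "rows": [
    [[0, -0.01, 0], [0, 0, 0], 1],
    [[0, -0.016, 0], [0, 0, 0], 1],
    [[0, -0.016, 0], [0, 0, 0], 1],
    [[0, -0.016, 0], [0, 0, 0], 1],
    [[0, -0.014, 0], [0, 0, 0], 1],
    [[0, -0.008, 0], [0, 0, 0], 1],
    [[0, 0, 0], [0, 0, 0], 1],
    [[0, 0, 0], [0, 0, 0], 1],
    [[0, 0, 0.012], [0, 0, 0], 1],
    [[0, 0, 0.015], [0, 0, 0], 1],
    [[0, 0, 0.01], [0, 0, 0], 1],
    [[0, 0, 0.008], [0, 0, 0], 1],
    [[0, 0, 0.004], [0, 0, 0], 1],
    [[0, 0, 0], [0, 0, 0], 1],
    [[0, 0, 0], [0, 0, 0], 1]
  ]
}}

```text
clock: 48.75
tool_pos: [0.6653, -0.2387, 0.1898]
orientation: [-180.0, -0.0, -87.0]
force: [0.3, 0.3, -1.4]
opening: 0.0092
```

>>> {"fn": "servo_tool", "kwargs": {
  "rows": [
    [[0, 0, 0.002], [0, 0, 0], 1],
    [[0, 0, 0], [0, 0, 0], 1],
    [[0, 0, 0.002], [0, 0, 0], 1],
    [[0, 0, 0], [0, 0, 0], 1],
    [[0, 0, 0], [0, 0, 0], 1]
  ]
}}

```text
clock: 49.17
tool_pos: [0.6658, -0.2387, 0.1865]
orientation: [-179.9, -0.0, -87.0]
force: [0.1, 0.5, 1.8]
opening: 0.0092
```

>>> {"fn": "servo_tool", "kwargs": {
  "rows": [
    [[0, 0, 0.0015], [0, 0, 0], 1],
    [[0, 0, 0], [0, 0, 0], 1],
    [[0, 0, -0.002], [0, 0, 0], 1],
    [[0, 0, 0], [0, 0, 0], 0.55],
    [[0, 0, 0], [0, 0, 0], 0.55],
    [[0, 0, 0], [0, 0, 0], 0.55],
    [[0, 0, 0], [0, 0, 0], 0.55],
    [[0, 0, 0], [0, 0, 0], 0.55],
    [[0, 0, -0.015], [0, 0, 0], 0.55],
    [[0, 0, -0.025], [0, 0, 0], 0.55],
    [[0, 0, -0.03], [0, 0, 0], 0.55],
    [[0, 0, -0.03], [0, 0, 0], 0.55],
    [[0, 0, -0.03], [0, 0, 0], 0.55],
    [[0, 0, 0], [0, 0, 0], 0.55]
  ]
}}

```text
clock: 50.33
tool_pos: [0.6674, -0.2397, 0.3238]
orientation: [-179.5, -0.2, -87.0]
force: [-0.1, -0.9, 2.7]
opening: 0.0394
```

```bash
python3 - <<'E'
from h import *
go(.443,-.408,-90)
snap("side","20")
snap("top","20")
E
```

```text
at [ 0.6674 -0.2397  0.3238] yaw -87.0 clock 50.3333 shift [0.1562 0.2329] turn 0.5
```

View pics/side20.png

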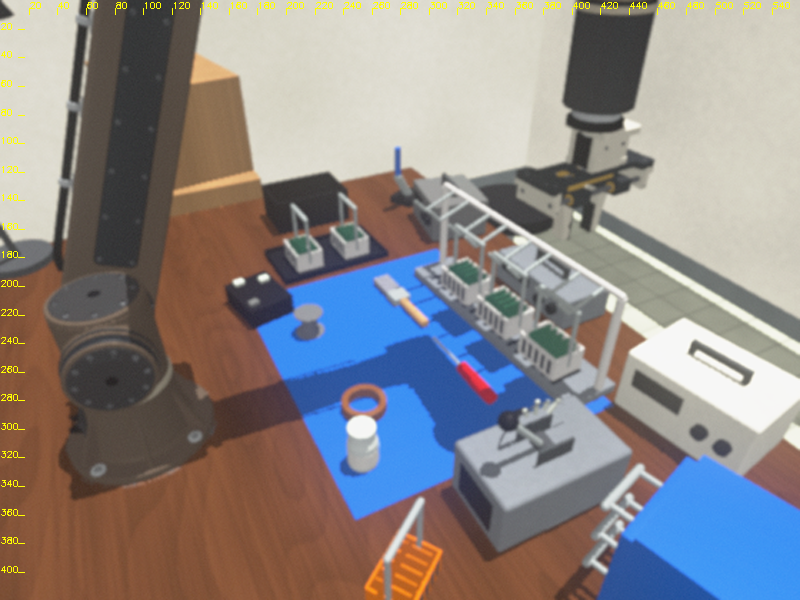

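View pics/top20.png

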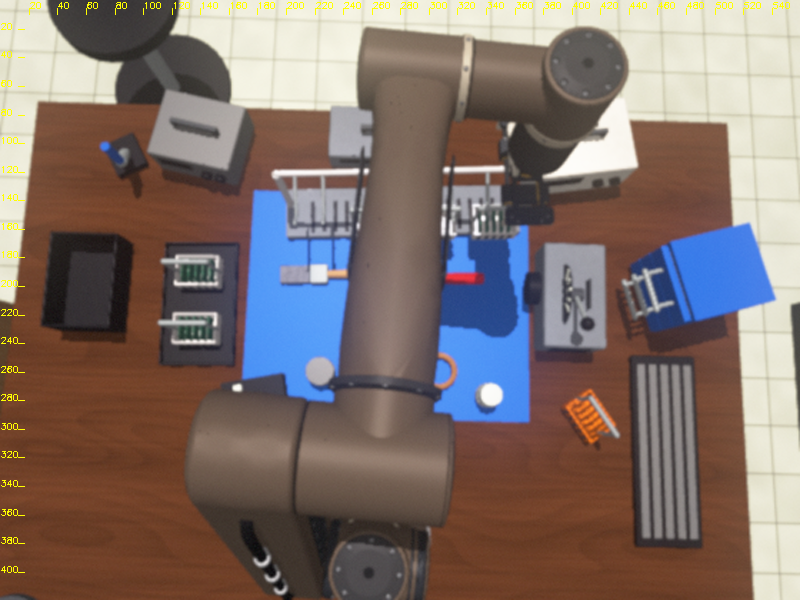

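>>> {"fn": "servo_tool", "kwargs": {
  "rows": [
    [[0.0142, 0.0212, 0], [0, 0, 0], 0.3],
    [[0.0142, 0.0212, 0], [0, 0, 0], 0.3],
    [[0.0142, 0.0212, 0], [0, 0, 0], 0.3],
    [[0.0142, 0.0212, 0], [0, 0, 0], 0.3],
    [[0.0142, 0.0212, 0], [0, 0, 0], 0.3],
    [[0.0142, 0.0212, 0], [0, 0, 0], 0.3],
    [[0.0142, 0.0212, 0], [0, 0, 0], 0.3],
    [[0.0142, 0.0212, 0], [0, 0, 0], 0.3],
    [[0.0142, 0.0212, 0], [0, 0, 0], 0.3],
    [[0.0142, 0.0212, 0], [0, 0, 0], 0.3],
    [[0.0142, 0.0212, 0], [0, 0, 0.5], 0.3],
    [[0, 0, 0], [0, 0, 0], 0.3],
    [[0, 0, 0], [0, 0, 0], 0.3]
  ]
}}

```text
clock: 51.52
tool_pos: [0.4392, -0.4073, 0.3151]
orientation: [179.9, 0.0, -90.1]
force: [0.3, 0.1, 0.7]
opening: 0.0614
```

```bash
python3 - <<'E'
from h import *
go(.443,-.408,-90)
a=snap("side","21",(300,140,440,310))
b=[optics.snapshot("side") for _ in range(10)][-1][:,:,::-1]
d=cv2.absdiff(a,b).max(2)[150:280,300:420]; print("max diff rack",d.max(),(d>25).sum())
c=snap("top","21",(180,105,380,255))
E
```

```text
at [ 0.4392 -0.4073  0.3151] yaw -90.1 clock 51.5167 shift [ 0.0007 -0.0038] turn -0.02
max diff rack 125 976
```

View pics/side21.png

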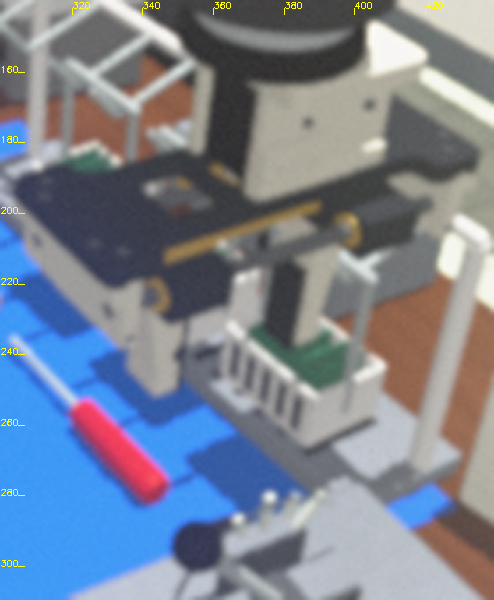

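View pics/top21.png

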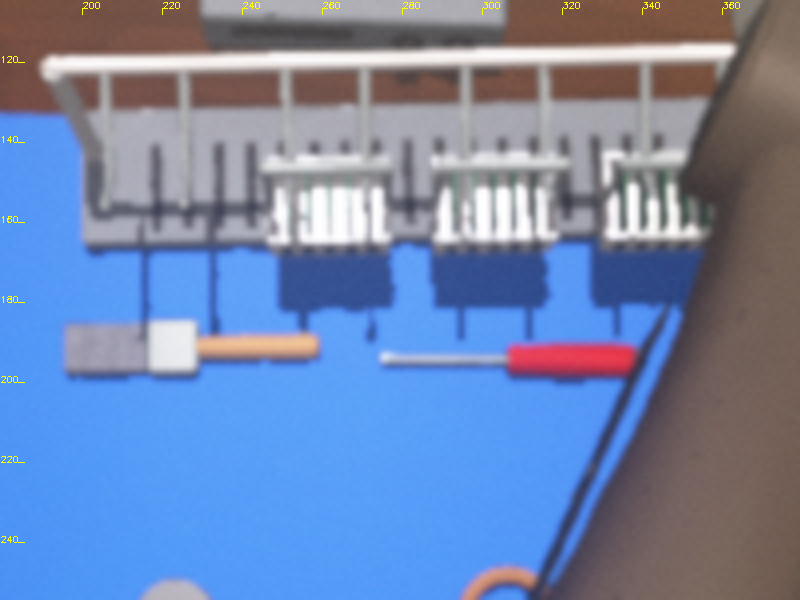

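```bash
python3 - <<'E'
from h import *
a=optics.snapshot("top")
for _ in range(8): b=optics.snapshot("top")
d=cv2.absdiff(a,b).max(2)
print("top rack",d[135:185,240:345].max(),"static ref",d[100:160,10:100].max())
d2=cv2.absdiff(b[:,:,::-1].copy(),cv2.imread("raw_top21.png")).max(2); print(d2[135:185,240:345].max())
go(.4435,-.408,-90)
E
```

```text
top rack 10 static ref 9
11
at [ 0.4406 -0.4069  0.3161] yaw -90.0 clock 52.5667 shift [ 0.0011 -0.0029] turn 0.0
```

All three hang still: the frame-to-frame change matches the sensor noise. Next I'll grip the knob.

>>> {"fn": "servo_tool", "kwargs": {
  "rows": [
    [[0.001, -0.003, 0.02], [0, 0, 0], 0.3],
    [[0, 0, 0.025], [0, 0, 0], 0.3],
    [[0, 0, 0.025], [0, 0, 0], 0.3],
    [[0, 0, 0.025], [0, 0, 0], 0.3],
    [[0, 0, 0.025], [0, 0, 0], 0.3],
    [[0, 0, 0.02], [0, 0, 0], 0.3],
    [[0, 0, 0.01], [0, 0, 0], 0.3],
    [[0, 0, 0], [0, 0, 0], 0.3],
    [[0, 0, 0], [0, 0, 0], 0.3],
    [[0, 0, 0], [0, 0, 0], 0.3]
  ]
}}

```text
clock: 53.4
tool_pos: [0.4444, -0.4084, 0.1676]
orientation: [-179.9, -0.1, -90.0]
force: [-0.7, -0.3, 0.8]
opening: 0.0613
```

>>> {"fn": "servo_tool", "kwargs": {
  "rows": [
    [[0, 0, 0], [0, 0, 0], 1],
    [[0, 0, 0], [0, 0, 0], 1],
    [[0, 0, 0], [0, 0, 0], 1],
    [[0, 0, 0], [0, 0, 0], 1],
    [[0, 0, 0], [0, 0, 0], 1],
    [[0, 0, 0], [0, 0, 0], 1],
    [[0, 0, 0], [0, 0, 0], 1]
  ]
}}

```text
clock: 53.98
tool_pos: [0.4455, -0.4083, 0.1671]
orientation: [-179.8, -0.1, -90.0]
force: [5.9, 1.5, 1.8]
opening: 0.0306
```

>>> {"fn": "servo_tool", "kwargs": {
  "rows": [
    [[0, 0, 0], [0, 0, 0], 1],
    [[0, 0, 0], [0, 0, 0], 1],
    [[0, 0, 0], [0, 0, 0], 1]
  ]
}}

```text
clock: 54.23
tool_pos: [0.4455, -0.4083, 0.1671]
orientation: [-179.8, -0.1, -90.0]
force: [6.0, -0.1, 2.3]
opening: 0.0305
```

The lower grip also pinches the stem, so I'll regrip 4 mm higher.

>>> {"fn": "servo_tool", "kwargs": {
  "rows": [
    [[0, 0, 0], [0, 0, 0], 0.5],
    [[0, 0, 0], [0, 0, 0], 0.5],
    [[0, 0.001, -0.005], [0, 0, 0], 0.5],
    [[0, 0, 0], [0, 0, 0], 0.5],
    [[0, 0, 0], [0, 0, 0], 1],
    [[0, 0, 0], [0, 0, 0], 1],
    [[0, 0, 0], [0, 0, 0], 1],
    [[0, 0, 0], [0, 0, 0], 1],
    [[0, 0, 0], [0, 0, 0], 1],
    [[0, 0, 0], [0, 0, 0], 1]
  ]
}}

```text
clock: 55.07
tool_pos: [0.4437, -0.408, 0.1714]
orientation: [-179.9, -0.0, -90.0]
force: [5.2, 0.4, -0.5]
opening: 0.0268
```

>>> {"fn": "servo_tool", "kwargs": {
  "rows": [
    [[0, -0.01, -0.0074], [0, 0, 0], 1],
    [[0, -0.01, -0.0059], [0, 0, 0], 1],
    [[0, -0.01, -0.0046], [0, 0, 0], 1],
    [[0, -0.01, -0.0034], [0, 0, 0], 1],
    [[0, -0.01, -0.0024], [0, 0, 0], 1],
    [[0, -0.01, -0.0015], [0, 0, 0], 1],
    [[0, -0.0104, -0.0005], [0, 0, 0], 1],
    [[0, 0, 0], [0, 0, 0], 1],
    [[0, 0, 0], [0, 0, 0], 1],
    [[0, 0, 0], [0, 0, 0], 1]
  ]
}}

```text
clock: 55.9
tool_pos: [0.5114, -0.4091, 0.1979]
orientation: [179.8, -0.1, -90.0]
force: [-1.6, -2.6, 7.7]
opening: 0.0262
```

```bash
python3 - <<'E'
from h import *
snap("side","22",(310,200,450,320))
E
```

```text
(no output)
```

View pics/side22.png

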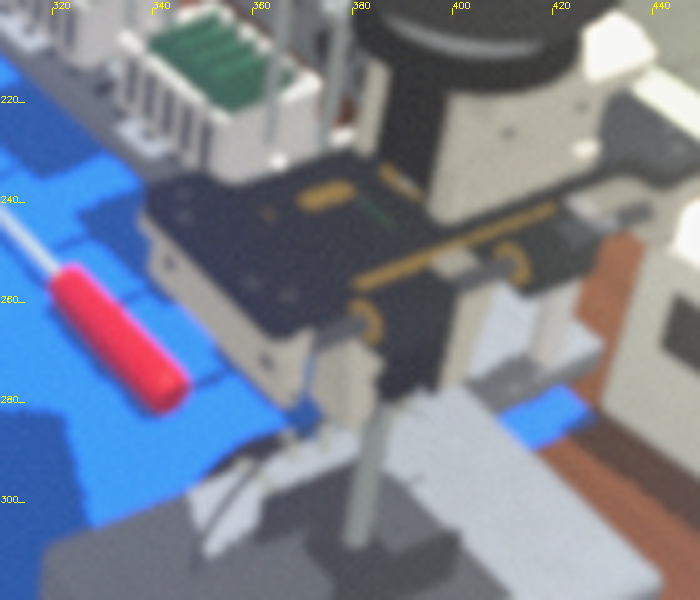

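>>> {"fn": "servo_tool", "kwargs": {
  "rows": [
    [[0, -0.003, 0], [0, 0, 0], 1],
    [[0, 0, 0], [0, 0, 0], 1],
    [[0, 0, 0], [0, 0, 0], 1]
  ]
}}

```text
clock: 56.2
tool_pos: [0.5134, -0.4091, 0.1977]
orientation: [179.7, -0.1, -90.0]
force: [-5.2, -2.7, 8.8]
opening: 0.0262
```

>>> {"fn": "servo_tool", "kwargs": {
  "rows": [
    [[0, 0, 0], [0, 0, 0], 0.3],
    [[0, 0, 0], [0, 0, 0], 0.3],
    [[0, 0, 0], [0, 0, 0], 0.3],
    [[0, 0, 0], [0, 0, 0], 0.3],
    [[0, 0, 0], [0, 0, 0], 0.3],
    [[0, 0, -0.02], [0, 0, 0], 0.3],
    [[0, 0, -0.03], [0, 0, 0], 0.3],
    [[0, 0, -0.03], [0, 0, 0], 0.3],
    [[0, 0, -0.03], [0, 0, 0], 0.3],
    [[0, 0, -0.03], [0, 0, 0], 0.3],
    [[0.03, 0.02, 0], [0, 0, 0], 0.3],
    [[0.03, 0.02, 0], [0, 0, 0], 0.3],
    [[0.03, 0.02, 0], [0, 0, 0], 0.3],
    [[0.03, 0.02, 0], [0, 0, 0], 0.3],
    [[0.03, 0.02, 0], [0, 0, 0], 0.3],
    [[0, 0, 0], [0, 0, 0], 0.3]
  ]
}}

```text
clock: 57.53
tool_pos: [0.4124, -0.5618, 0.3358]
orientation: [179.9, 0.0, -90.2]
force: [0.5, 0.2, -0.7]
opening: 0.0612
```

```bash
python3 - <<'E'
from h import *
a=snap("side","23"); crop(a,"pics/side23c.png",(310,190,450,320))
a=snap("top","23",(180,105,440,265))
for th in (.6,.7,.8):
    a=np.radians(40)-th; print(th,proj("side",[.514-.11*np.sin(a),-.408,.1+.11*np.cos(a)]).round(1),proj("top",[.514-.11*np.sin(a),-.408,.1+.11*np.cos(a)]).round(1))
E
```

```text
0.6 [383.2 275.3] [413.2 203.1]
0.7 [387.9 273.2] [413.2 199.1]
0.8 [392.4 271.5] [413.  195.2]
```

View pics/side23.png

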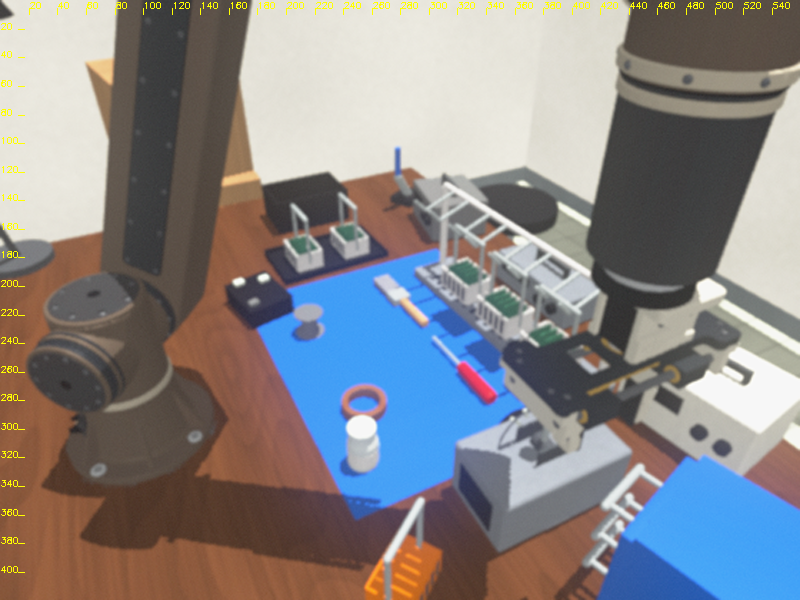

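View pics/side23c.png

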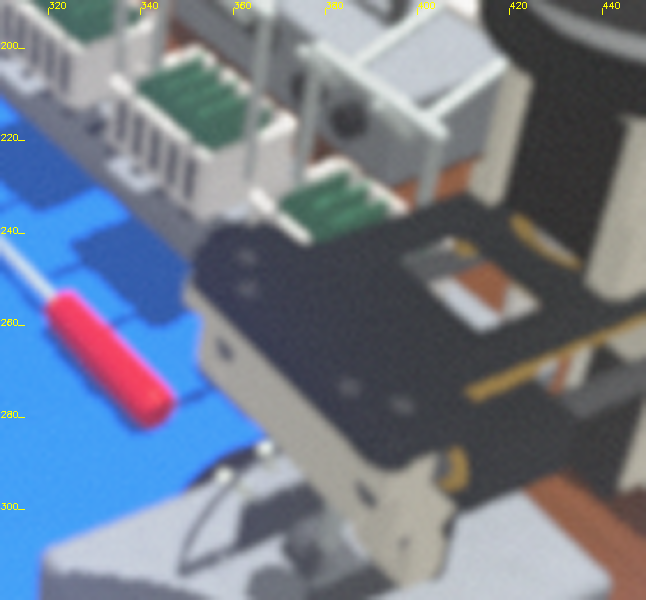

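View pics/top23.png

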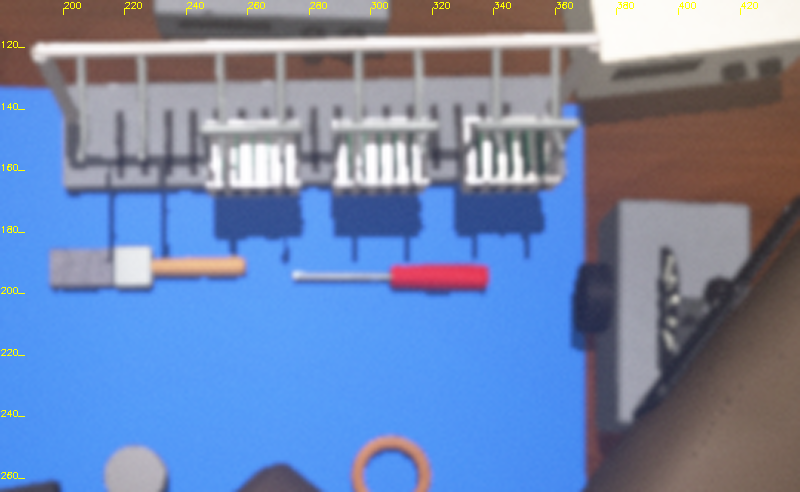

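>>> {"fn": "servo_tool", "kwargs": {
  "rows": [
    [[0, 0, -0.03], [0, 0, 0], 0.3],
    [[0, 0, -0.03], [0, 0, 0], 0.3],
    [[0, 0, -0.03], [0, 0, 0], 0.3],
    [[0, 0, -0.03], [0, 0, 0], 0.3],
    [[0, 0, -0.03], [0, 0, 0], 0.3],
    [[0, 0, -0.03], [0, 0, 0], 0.3],
    [[0, 0, 0], [0, 0, 0], 0.3],
    [[0, 0, 0], [0, 0, 0], 0.3]
  ]
}}

```text
clock: 58.3
tool_pos: [0.4173, -0.557, 0.519]
orientation: [-179.8, -0.1, -89.9]
force: [0.5, 0.6, -0.5]
opening: 0.0613
```

```bash
python3 - <<'E'
from h import *
a=snap("side","24",(300,140,440,320))
g=a.max(2)
m=((g<60)).astype(np.uint8); 
n,l,s,c=cv2.connectedComponentsWithStats(m[255:292,370:405]); 
for i in range(1,n): print(s[i],c[i]+[370,255])
E
```

```text
(no output)
```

View pics/side24.png

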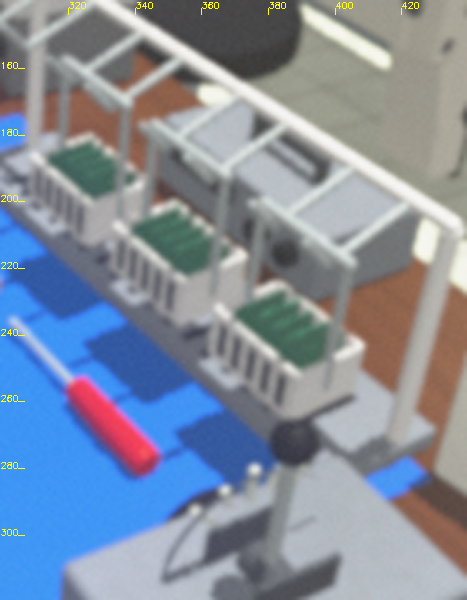

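```bash
python3 - <<'E'
from h import *
a=optics.snapshot("side")
for _ in range(12): b=optics.snapshot("side")
d=cv2.absdiff(a,b).max(2); print(d[155:270,310:410].max(), d[150:300,20:100].max())
print(telemetry.get_obs()["clock"]); print(ctrl.close_job())
E
```

```text
10 26
59.0
the job is handed in; nothing more can be done
None
```

The changeover is done and handed in at 59.0 s of the 210 s allowed; the hand-in gave no verdict.

- **Throttle shut:** I pulled the lever shut until it stopped against its end, before touching any basket.
- **Baskets:** The two dry baskets now stand upright in the black tray. The three washed baskets that were there hang by their bails on hooks 2, 1 and 0. Hook 3 is empty, because only three washed baskets were in view and none was knocked aside.
- **Throttle half:** With all three hanging still, I set the lever upright and released it.

**Last checks:**
- **Hanging baskets:** All three bails sit on their hooks. Frames taken about 0.6 s apart just before hand-in showed no movement at the rack beyond image noise.
- **Lever:** The knob is at about (387, 272) in the side view and (413, 199) in the top view. A throttle of 0.7 predicts (388, 273) and (413, 199), so they agree to about a pixel.
- **Bystanders:** The bench objects looked unmoved in the last pictures. I did not measure them.

**Failed or repeated:**
- An automatic search for the knob in the last side picture found nothing, so I read its side position by eye.
- My first stillness check from the side view failed because the gripper was in the way. I repeated it from the top view, which was clean.
- My first grip on the knob for the half setting also pinched the lever's stem, so I let go and gripped 4 mm higher.

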